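# Clear the bench: sort stoppers, weight and dropper bottle into their trays

### The arm

A 6-joint arm with a two-finger parallel gripper is mounted at the origin on a cart in front of the work surface, level with it; the furniture and walls round the work are solid. World frame = base frame: x ahead of the robot, y to its left, z up, the work surface at z = 0. Lengths are in m, angles in rad, forces in N, time in s.
With the tool pointing down it reaches from about 0.425 to 0.95 m from the base axis. Payload 3.5 kg.
Tool frame: the origin (TCP) lies on the centre line of the jaws, within the pads' length; the fingertips stand ctrl.nose_length ahead of it and the grasp point (between the pads) lies 11 mm behind it (ctrl.nose_length is the distance from the TCP to the fingertips, in m); z points along the fingers, x is the direction in which the jaws open and shut, and the axes are right-handed (so a half turn about z gives the same grasp; the last joint's range is limited). The gripper opens to 85 mm and grips with 20 to 120 N. Pads are 22 mm wide; open, the fingers measure 114 mm over their backs; the gripper's body (76 mm by 85 mm) begins 54 mm behind the grasp point. The pads swing forward as they close: fully open they stand 13 mm farther back than shut.
Start: joints at [-1.27, 0.286, 1.577, -0, 1.279, -0.15], TCP at [0.294, -0.608, 0.239] pointing down, gripper open.
Joint ranges: [-2.77, 2.77], [-0.9, 2.22], [0.21, 2.48], [-1.53, 4.67], [0.24, 2.81], [-2.84, 2.84]. Speed limits (rad/s): [2.79, 2.79, 3.14, 3.14, 3.14, 3.14].

### API

Orientations are given as a unit quaternion [w, x, y, z].
In Python, from bench import ctrl gives the robot as it stands.
- The arm moves only by the tool carry_out, never from a script. Its argument "steps" is a list of rows, each an object of numbers: "tx", "ty", "tz": the shift along the tool's x, y, z in mm; "roll": the turn about the tool's z in rad. In form: [{"tx": .., "ty": .., "tz": .., "roll": ..}, ...]. A call has 1 to 20 rows; each row shifts and turns the commanded pose from where the row before left it, along the tool's axes as they then stand; what a row does not reach is not made up. A row lasts 1/10 s, in which the tool goes at most 50 mm and 8.59 degrees, less where a joint would pass 70% of its speed; a pose out of reach is approached as far as the arm can. A call with a gripper value outside its range is refused whole. "grip" is the finger opening in mm, from 0 to 85.4, set as the call begins (left out, the last holds). The fingers move at their own pace and stop on an object; the grip force is fixed at half the most. Time passes only in rows, so rows that do not move let the fingers close. It gives the time, the measured TCP pose, the force and the opening at its end, in the units of the state.
- ctrl.sense(): the state, without advancing time (a new reading comes with each control period).
- ctrl.read_camera(name): name is "scene" or "top"; returns the picture (480x640x3 uint8, blue, green, red); there is no depth.
- ctrl.camera_params(name): a dict with "K" (3x3 intrinsics, pixels), "world_to_cam" (4x4, takes a point from world to camera coordinates). Camera axes: x right, y down, z forward; pixel columns grow to the right and rows downward; lengths in m; the calibration is good to about 2 mm. A picture is of the moment at which its call begins. camera_params takes no time and is no camera call.
- ctrl.job_done(): hands the job in, once; it reports no verdict.
The state is a dict: "time": time; "q": joint angles; "dq": joint speeds; "tau": joint torques, N m; "ee_pos": TCP position; "tool_rot": TCP orientation; "wrist_force": force on the tool from outside, world axes, zero at the start; "wrist_torque": the same for the moment, N m; "opening": finger opening in m.
Only numpy, scipy, OpenCV 4.12 (cv2) and the standard library are available. Lean on these libraries where they do the work, as an engineer would, in place of code of your own. Each camera call takes 0.05 s, during which the arm holds its last target.

### The job

Clear up the small things left on the bench between the balance and the blue stand base: stand the two black rubber stoppers in the long two-bay steel tray, one in each of its two bays (either way round), the steel calibration weight in the round wooden dish, and the little dropper bottle in the square grey tray. Everything should stand upright on the floor of its tray and be let go, and leave the tape roll and the measuring spoons where they are.

Things in the scene. Friction and masses are not known exactly. Their poses are not given: they have to be found in the camera images.
- large_stopper: black rubber stopper, a slightly tapered plain plug standing on its narrower end, 26 mm across at the top and 26 mm tall, 15 g. Origin: centre of its underside; z up along its axis. It may be gripped as an upright cylinder 26 mm across.
- small_stopper: black rubber stopper like the other but smaller, 22 mm across at the top and 22 mm tall, 12 g. Origin: centre of its underside; z up along its axis. It may be gripped as an upright cylinder 22 mm across.
- weight: pale metal calibration weight, upright cylinder with a necked knob on top, 19 mm across and 26 mm tall, about 50 g. It may be gripped as a plain cylinder 19 mm across over its whole height. Origin: centre of its underside; z up along its axis.
- bottle: small amber-coloured dropper bottle with a white pointed cap, 52 mm tall, 20 g: round body 22 mm across up to 31 mm, above that the narrow cap 14 mm across and tapering. Grip the body. Origin: centre of its underside; z up along its axis.
- stopper_tray: low bare steel tray, fixed, 58 mm (its x) by 108 mm (its y) and 10 mm high, walls and divider 4 mm thick, floor 4 mm above the table. A divider across the middle makes two open bays of 50 x 48 mm; the bay centres lie at y = +26 mm and y = -26 mm from the origin. Origin: centre of its underside; z up. One stopper goes in each bay.
- bottle_tray: low grey plastic square tray, fixed, 56 x 56 mm and 10 mm high, walls 4 mm thick, so one open bay 48 x 48 mm, floor 4 mm above the table. Origin: centre of its underside; x and y along its sides, z up. The dropper bottle goes here.
- weight_dish: low round turned wooden dish, fixed, 58 mm across and 10 mm high, wall 4 mm thick, so 50 mm across inside, floor 3 mm above the table. Origin: centre of its underside; z up. The calibration weight goes here.
- tape_roll: roll of brown packing tape lying flat, 96 mm across and 48 mm high. Origin: centre of its underside. A bystander: leave it where it is.
- spoon_set: nested steel measuring spoons on a ring, lying flat, 143 x 46 mm and 13 mm high. Origin: centre of its underside. A bystander: leave it where it is.
- microscope: microscope, part of the room, always in the same place, 142 x 190 mm, 345 mm tall; origin under its middle. An obstacle only. Others: to its right a balance with its lid open (110 mm high), the blue stand base (26 mm high; things carried 0.15 m up pass over it) with a tall rod at its far right corner, and a wall at the table's left edge, 0.2 m beyond the nearest tray.
There are look-alikes about, which are no part of the job. Of the things shaped like the large_stopper, the black one is meant.

How it is judged:
By the outcome, as a careful person would: the job done as asked, in the order asked, and still so for the second after the job is handed in, with the robot touching nothing.
It also fails if it takes over 96 s, if anything falls off the work surface, if the arm or the gripper's body presses on something with over 40 N, if the wrist force passes 120 N, or if a joint passes its speed limit or range.

## Working session

There is one attempt and no reset: what is moved stays moved. The work goes in short steps, Python scripts to look and compute and a tool call to move; the robot and the scene stay as the last step left them, time stands still between calls to the robot, and variables do not carry over. Pictures are saved under pics/ and viewed, and the job is handed in when it is done.

Besides the shell and the picture viewer there is one more tool, called after "Request:" by a JSON object that holds its "name" and its "arguments", one argument or row to a line. carry_out: Moves the arm, as the interface text tells. Its arguments: {"type":"object","properties":{"steps":{"type":"array","items":{"type":"object","properties":{"tx":{"type":"number"},"ty":{"type":"number"},"tz":{"type":"number"},"roll":{"type":"number"}}}},"grip":{"type":"number"}},"required":["steps"]}

```bash
mkdir -p pics; ls
python3 - <<'E'
from bench import ctrl
import cv2
print(ctrl.nose_length)
for n in ("scene","top"):
    cv2.imwrite(f"pics/{n}0.png",ctrl.read_camera(n)); p=ctrl.camera_params(n); print(n,p)
print(ctrl.sense())
E
```

```text
pics
0.008
scene {'K': array([[461.54165132,   0.        , 315.33539856],
       [  0.        , 461.54165132, 243.55724558],
       [  0.        ,   0.        ,   1.        ]]), 'world_to_cam': array([[ 0.68244555,  0.73091169, -0.00601399, -0.21335692],
       [ 0.57254808, -0.53966138, -0.61721494, -0.34110588],
       [-0.45437514,  0.41777229, -0.7867716 ,  1.19397766],
       [ 0.        ,  0.        ,  0.        ,  1.        ]])}
top {'K': array([[505.88658207,   0.        , 319.31611177],
       [  0.        , 505.88658207, 241.53789383],
       [  0.        ,   0.        ,   1.        ]]), 'world_to_cam': array([[-0.1399948 , -0.99014316,  0.00423912, -0.09221378],
       [-0.96985097,  0.1362607 , -0.20204482,  0.51557295],
       [ 0.19947568, -0.03239654, -0.9793671 ,  0.95641079],
       [ 0.        ,  0.        ,  0.        ,  1.        ]])}
{'time': 0.1, 'q': array([-1.26999584e+00,  2.87068722e-01,  1.57804616e+00,  4.69315385e-06,
        1.27861121e+00, -1.50003114e-01]), 'dq': array([-5.31928980e-05, -8.89591587e-04, -4.11507045e-03,  1.13441172e-03,
       -8.17243769e-04,  2.71857609e-04]), 'tau': array([ 1.06477586e-03, -4.07295978e+01, -2.93695807e+01, -1.64691655e-04,
        3.41566156e-03, -6.29816881e-06]), 'ee_pos': array([ 0.2939404 , -0.60698777,  0.23808264]), 'tool_rot': array([-6.97027972e-04,  8.47256201e-01, -5.31183388e-01, -8.07496672e-04]), 'wrist_force': array([-0.80865418, -0.2455786 ,  0.09782757]), 'wrist_torque': array([-0.01524522,  0.00025696,  0.00097798]), 'opening': 0.08535353371912402}
```

View pics/scene0.png

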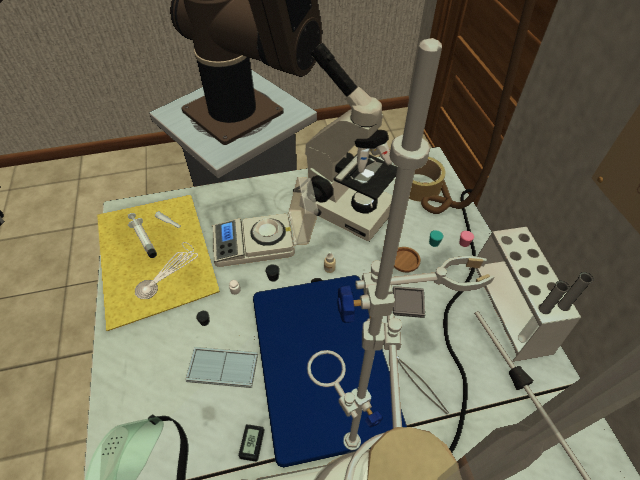

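View pics/top0.png

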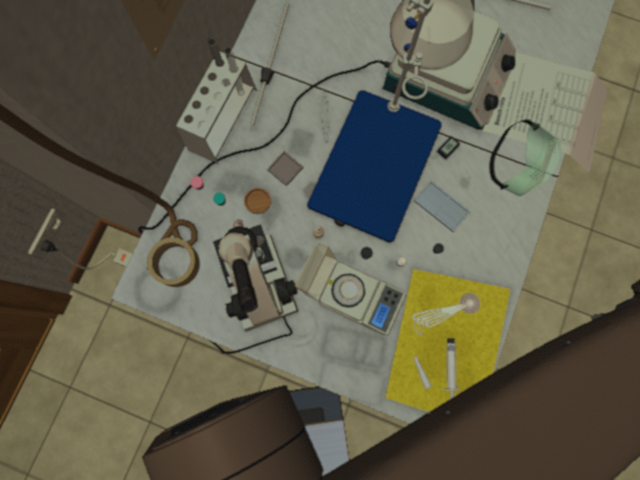

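Run:
```python
import cv2
a=cv2.imread("pics/top0.png")[170:290,240:480]; b=cv2.imread("pics/scene0.png")[220:400,170:440]
cv2.imwrite("pics/top0c.png",cv2.resize(a,None,fx=3.3,fy=3.3,interpolation=cv2.INTER_CUBIC))
cv2.imwrite("pics/scene0c.png",cv2.resize(b,None,fx=2.9,fy=2.9,interpolation=cv2.INTER_CUBIC))
```

```text
(no output)
```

View pics/top0c.png

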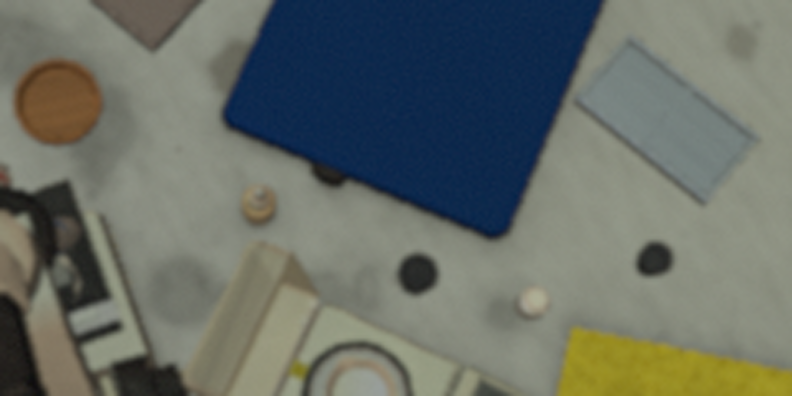

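View pics/scene0c.png

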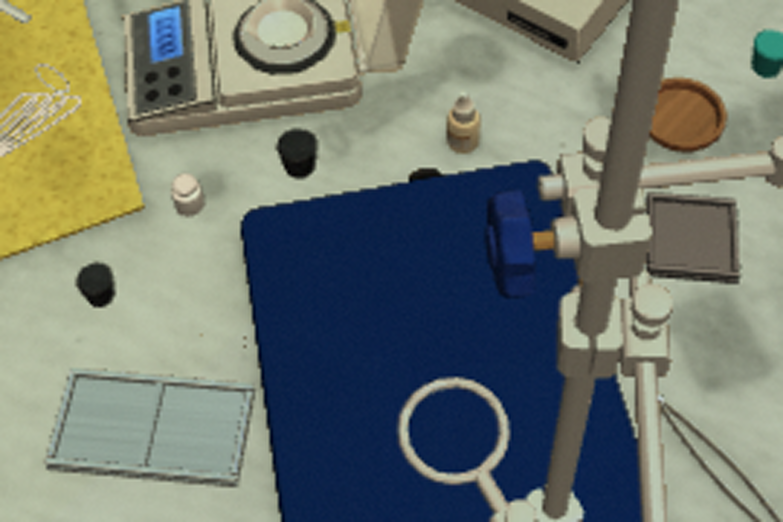

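```bash
cat > h.py <<'E'
import numpy as np
from bench import ctrl
C={n:ctrl.camera_params(n) for n in("scene","top")}
def ray(n,u,v,z):
    K,T=C[n]["K"],C[n]["world_to_cam"];R,t=T[:3,:3],T[:3,3]
    o=-R.T@t; d=R.T@np.linalg.solve(K,[u,v,1]); return o+d*(z-o[2])/d[2]
def proj(n,p):
    K,T=C[n]["K"],C[n]["world_to_cam"]; c=T[:3,:3]@np.asarray(p,float)+T[:3,3]; c=K@c; return c[:2]/c[2]
def move(dx,dy,quat):
    from scipy.spatial.transform import Rotation as R
    r=R.from_quat([quat[1],quat[2],quat[3],quat[0]]); return r.inv().apply([dx,dy,0])
E
python3 - <<'E'
from h import *
import cv2
for n in C:
    T=C[n]["world_to_cam"]; print(n,-T[:3,:3].T@T[:3,3])
t=lambda x,y:(240+x/3.3,170+y/3.3); s=lambda x,y:(170+x/2.9,220+y/2.9)
pts={'A':(418,274,298,153),'B':(654,259,97,284),'C':(330,172,426,176),'W':(533,302,187,195),'bot':(259,204,463,122)}
for k,(a,b,c,d) in pts.items():
    print(k,t(a,b),ray("top",*t(a,b),.013).round(3),s(c,d),ray("scene",*s(c,d),.013).round(3))
S=cv2.imread("pics/scene0.png");T=cv2.imread("pics/top0.png")
f=lambda im,u,v,w:cv2.resize(im[v-w:v+w,u-w:u+w],(390,390),interpolation=cv2.INTER_NEAREST)
cv2.imwrite("pics/crops.png",np.hstack([f(S,317,280,22),f(T,340,221,22)]))
cv2.imwrite("pics/crops2.png",np.vstack([np.hstack([f(S,273,273,16),f(S,203,318,16)]),np.hstack([f(T,367,253,16),f(T,438,248,16)])])[::1] if 0 else cv2.resize(np.vstack([np.hstack([f(S,273,273,16),f(S,203,318,16)]),np.hstack([f(T,367,253,16),f(T,438,248,16)])]),(600,600)))
E
```

```text
scene [ 0.88341776 -0.52694739  0.72756894]
top [ 0.29633878 -0.13057278  1.04123701]
A (366.6666666666667, 253.03030303030303) [ 0.468 -0.258  0.013] (272.7586206896552, 272.7586206896552) [ 0.467 -0.253  0.013]
B (438.1818181818182, 248.4848484848485) [ 0.457 -0.406  0.013] (203.44827586206895, 317.9310344827586) [ 0.457 -0.403  0.013]
C (340.0, 222.12121212121212) [ 0.541 -0.213  0.013] (316.8965517241379, 280.6896551724138) [ 0.537 -0.205  0.013]
W (401.5151515151515, 261.5151515151515) [ 0.441 -0.326  0.013] (234.48275862068965, 287.2413793103448) [ 0.443 -0.325  0.013]
bot (318.4848484848485, 231.8181818181818) [ 0.526 -0.166  0.013] (329.65517241379314, 262.0689655172414) [ 0.522 -0.158  0.013]
```

View pics/crops.png

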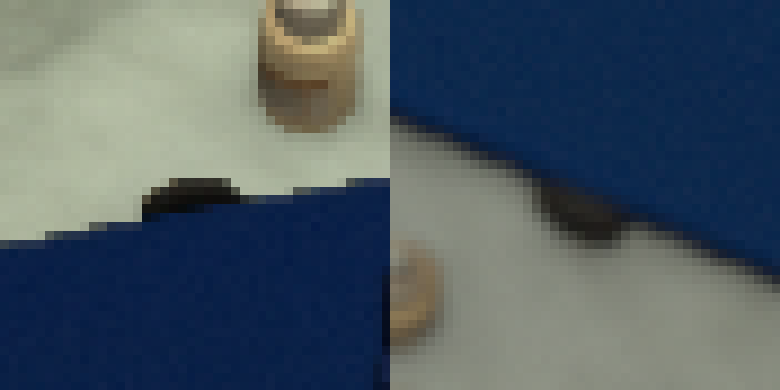

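View pics/crops2.png

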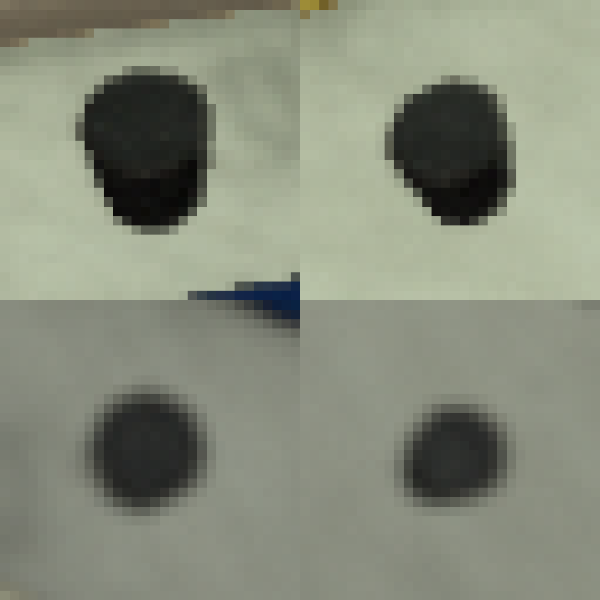

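```bash
cat > fit.py <<'E'
from h import *
import cv2
from scipy.optimize import least_squares
# profiles (r,z)
P={'large':[(.011,0),(.013,.026)],'small':[(.009,0),(.011,.022)],'weight':[(.0095,0),(.0095,.017),(.006,.026)],'bottle':[(.011,0),(.011,.031),(.007,.032),(.004,.052)],'dish':[(.029,0),(.029,.01)]}
def hullmask(n,x,y,prof,box,z0=0,sub=8):
    a=np.linspace(0,2*np.pi,48)
    pts=np.array([proj(n,(x+r*np.cos(t),y+r*np.sin(t),z+z0)) for r,z in prof for t in a])
    pts=((pts-box[:2]+.5)*sub).astype(np.float32)
    h=cv2.convexHull(pts); m=np.zeros((box[3]*sub,box[2]*sub),np.uint8)
    cv2.fillPoly(m,[h.round().astype(np.int32)],1); m=cv2.resize(m.astype(np.float32),(box[2],box[3]),interpolation=cv2.INTER_AREA)
    return m
def fit(n,im,name,u,v,z0=0,w=18,show=False):
    box=(int(u)-w,int(v)-w,2*w,2*w)
    c=cv2.cvtColor(im,cv2.COLOR_BGR2LAB).astype(np.float32)[box[1]:box[1]+2*w,box[0]:box[0]+2*w]
    x0=ray(n,u,v,.013+z0)[:2]
    best=None
    def cost(p):
        m=hullmask(n,p[0],p[1],P[name],box,z0)
        # two-region with ring background, separable colours
        ring=cv2.dilate((m>.01).astype(np.uint8),np.ones((9,9)))*(m<.01)
        bg=np.median(c[ring>0],0); d=np.linalg.norm(c-bg,axis=2)
        d=np.minimum(d,25)/25
        return ((d-m)**2*cv2.dilate((m>.01).astype(np.uint8),np.ones((7,7)))).sum()
    from scipy.optimize import minimize
    g=[(cost(x0+np.array([i,j])*.003),i,j) for i in range(-5,6) for j in range(-5,6)]
    b=min(g); s=x0+np.array(b[1:])*.003
    r=minimize(cost,s,method='Nelder-Mead',options=dict(initial_simplex=[s,s+[.002,0],s+[0,.002]],xatol=1e-4))
    return r.x,r.fun
E
python3 - <<'E'
from fit import *
I={n:cv2.imread(f"pics/{n}0.png") for n in C}
px={'large':((272.8,272.8),(366.7,253)),'small':((203.4,318),(438.2,248.5)),'weight':((234.5,287),(401.5,261.5)),'bottle':((329.6,262),(318.5,231.8)),'dish':((407,259),(258,201))}
for k,v in px.items():
    for n,p in zip(("scene","top"),v):
        x,f=fit(n,I[n],k,*p,w=26 if k=='dish' else 18); print(k,n,x.round(4),round(f,1))
def z(im,u,v,w,h,f): return cv2.resize(im[v:v+h,u:u+w],None,fx=f,fy=f,interpolation=cv2.INTER_CUBIC)
cv2.imwrite("pics/tA.png",z(I["scene"],180,335,90,60,8)); cv2.imwrite("pics/tB.png",z(I["top"],408,175,70,60,8))
cv2.imwrite("pics/tC.png",z(I["scene"],380,230,60,90,6)); cv2.imwrite("pics/tD.png",z(I["top"],235,140,75,80,7))
E
```

```text
large scene [ 0.4672 -0.2541] 58.3
large top [ 0.4683 -0.256 ] 12.4
small scene [ 0.4563 -0.4031] 10.7
small top [ 0.4569 -0.405 ] 9.6
weight scene [ 0.4411 -0.324 ] 56.1
weight top [ 0.4406 -0.3233] 36.2
bottle scene [ 0.5275 -0.1648] 25.4
bottle top [ 0.5242 -0.1646] 15.2
dish scene [ 0.6126 -0.04  ] 280.7
dish top [ 0.6147 -0.0474] 73.5
```

View pics/tA.png

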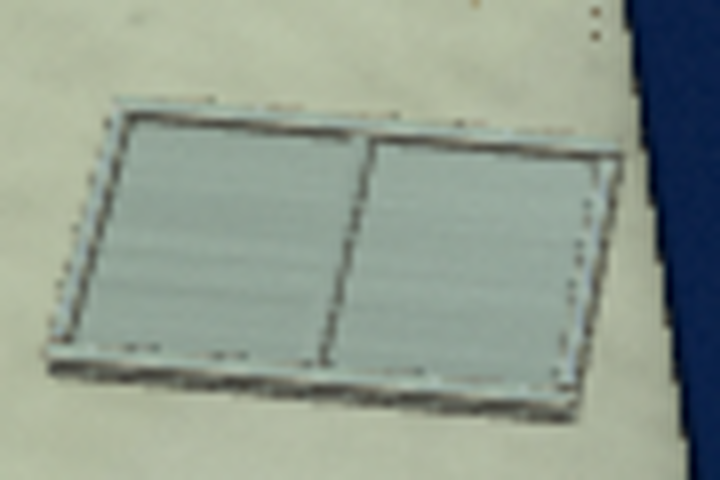

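View pics/tB.png

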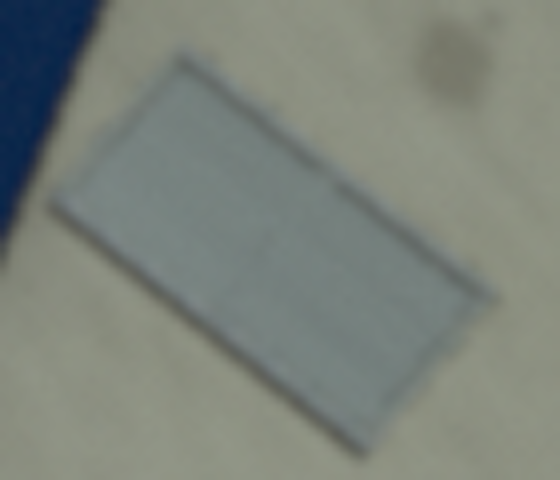

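View pics/tC.png

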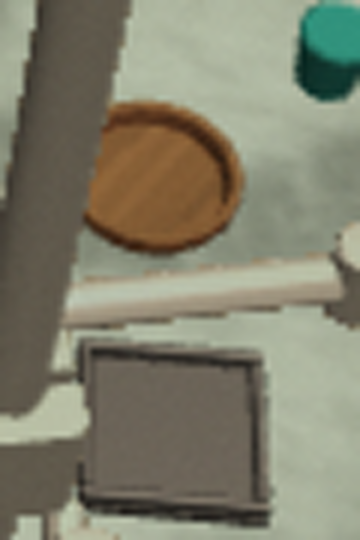

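View pics/tD.png

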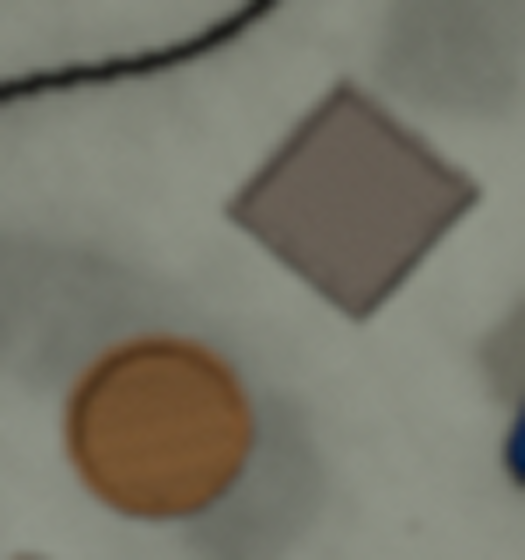

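Run:
```python
from h import *
def pr(nm,n,o,f,cs):
    q=np.array([ray(n,*((np.array(c)+.5)/f-.5+o),.01)[:2] for c in cs]); m=q.mean(0)
    e=[np.linalg.norm(q[i]-q[(i+1)%4]) for i in range(4)]
    a=[np.degrees(np.arctan2(*(q[(i+1)%4]-q[i])[::-1])).round(1) for i in range(4)]
    print(nm,n,m.round(4),np.round(e,3),a)
pr('st','scene',(180,335),8,[(118,100),(622,153),(575,405),(50,352)])
pr('st','top',(408,175),8,[(182,50),(497,297),(368,455),(50,200)])
pr('bt','scene',(380,230),6,[(80,338),(265,350),(268,515),(82,505)])
pr('bt','top',(235,140),7,[(343,82),(480,192),(360,318),(228,210)])
print(ray('top',*((np.array((159,426))+.5)/7-.5+(235,140)),.009))
# dish scene right-side rim extreme points
for c in [(243,185),(150,252),(150,100),(205,235),(210,118)]: print(ray('scene',*((np.array(c)+.5)/6-.5+(380,230)),.01)[:2], np.linalg.norm(ray('scene',*((np.array(c)+.5)/6-.5+(380,230)),.01)[:2]-[.6145,-.0455]))
s=ctrl.sense(); q=s['tool_rot']
from scipy.spatial.transform import Rotation as R
print(R.from_quat([q[1],q[2],q[3],q[0]]).as_matrix().round(3))
# obstacles in plan view
for nm,z,u,v in [('baseNL',.026,310,204),('baseNR',.026,392,241),('baseFR',.026,440,123),('baseFL',.026,362,93),('lidbotR',.0,333,300),('lidTL',.11,318,247),('lidTR',.11,328,252),('balR',.03,400,300),('tape',.048,172,260),('teal',.02,220,199),('pink',.02,197,183),('rod_base',.03,393,107),('mic',0.1,248,228)]:
    print(nm,ray('top',u,v,z).round(3))
```

```text
st scene [ 0.5503 -0.4307] [0.108 0.054 0.107 0.055] [np.float64(40.4), np.float64(-48.6), np.float64(-139.0), np.float64(131.9)]
st top [ 0.5469 -0.4319] [0.105 0.056 0.106 0.056] [np.float64(-138.4), np.float64(131.6), np.float64(41.3), np.float64(-49.5)]
bt scene [ 0.6791 -0.1127] [0.056 0.058 0.054 0.058] [np.float64(42.3), np.float64(-50.4), np.float64(-136.7), np.float64(131.6)]
bt top [ 0.6758 -0.1142] [0.055 0.054 0.053 0.054] [np.float64(-138.1), np.float64(130.1), np.float64(41.8), np.float64(-47.8)]
[ 0.61288053 -0.04707054  0.009     ]
[ 0.6368365  -0.02777928] 0.02851215594726923
[ 0.63335552 -0.06937788] 0.030425050861516773
[ 0.59416315 -0.02294054] 0.030372962714317806
[ 0.6410054  -0.05176536] 0.027235837595850087
[ 0.61235988 -0.01444603] 0.031127629720096632
[[ 0.436 -0.9   -0.001]
 [-0.9   -0.436  0.002]
 [-0.002 -0.    -1.   ]]
baseNL [ 0.585 -0.156  0.026]
baseNR [ 0.483 -0.312  0.026]
baseFR [ 0.725 -0.458  0.026]
baseFL [ 0.818 -0.303  0.026]
lidbotR [ 0.383 -0.176  0.   ]
lidTL [ 0.476 -0.157  0.11 ]
lidTR [ 0.464 -0.175  0.11 ]
balR [ 0.362 -0.307  0.03 ]
tape [0.502 0.132 0.048]
teal [0.623 0.029 0.02 ]
pink [0.665 0.073 0.02 ]
rod_base [ 0.774 -0.363  0.03 ]
mic [ 0.533 -0.031  0.1  ]
```

Run:
```python
import cv2
a=cv2.imread("pics/scene0.png")[80:320,200:500]; b=cv2.imread("pics/top0.png")[150:360,140:420]
cv2.imwrite("pics/oS.png",cv2.resize(a,None,fx=2.5,fy=2.5,interpolation=cv2.INTER_CUBIC))
cv2.imwrite("pics/oT.png",cv2.resize(b,None,fx=2.8,fy=2.8,interpolation=cv2.INTER_CUBIC))
```

```text
(no output)
```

View pics/oS.png

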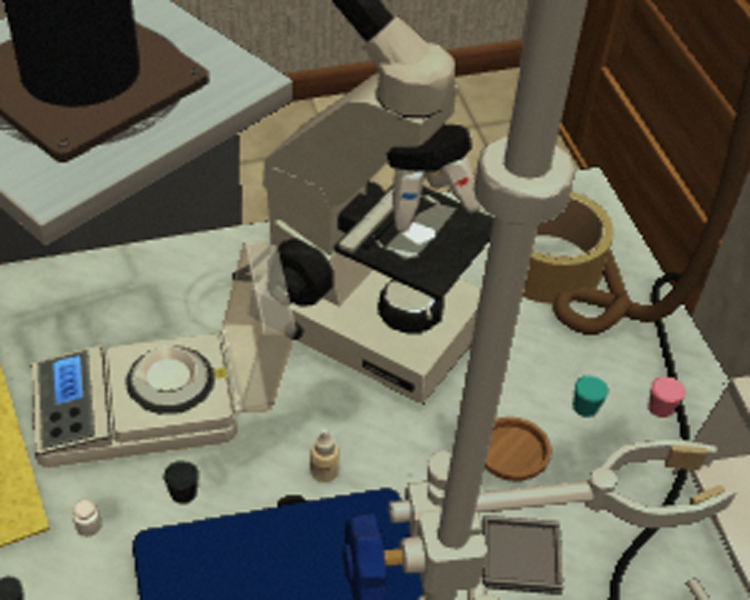

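View pics/oT.png

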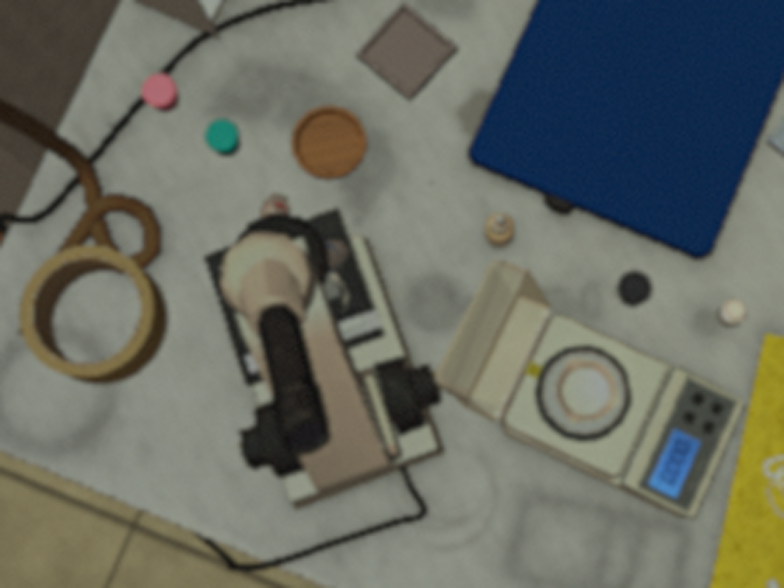

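Run:
```python
from h import *
T=lambda x,y:np.array((x/2.8+140,y/2.8+150)); S=lambda p:((np.array(p)-(200,80))*2.5).round(0)
for nm,c,zs in [('lidTopFar',(505,262),(0.03,.11)),('lidHingeFar',(548,303),(0.03,.04)),('lidTopNear',(440,372),(.11,)),('stageFarL',(335,212),(.08,.1)),('stageFarR?',(212,258),(.1,)),('micHead',(255,235),(.2,.25)),('micbaseR',(360,237),(.05,)),('objective',(277,205),(.15,.2))]:
    for z in zs:
        p=ray('top',*T(*c),z); print(nm,z,p.round(3),S(proj('scene',p)))
# triangulate rod / claw
def tri(a,b):
    A=[];
    for n,(u,v) in(('scene',a),('top',b)):
        M=C[n]['K']@C[n]['world_to_cam'][:3]; A+= [u*M[2]-M[0],v*M[2]-M[1]]
    w=np.linalg.svd(np.array(A))[2][-1]; return w[:3]/w[3]
print('ring',tri((325,369),(414,87)),'rodtop',tri((430,45),(432,-5)))
for z in (0,.1,.2,.3,.35,.4,.45): print(z,proj('scene',(.774,-.363,z)).round(0),proj('top',(.774,-.363,z)).round(0))
for z in (.1,.2,.3): print('claw470,272',z,ray('scene',470,272,z).round(3),proj('top',ray('scene',470,272,z)))
```

```text
lidTopFar 0.03 [ 0.498 -0.166  0.03 ] [295. 428.]
lidTopFar 0.11 [ 0.482 -0.163  0.11 ] [283. 345.]
lidHingeFar 0.03 [ 0.463 -0.192  0.03 ] [239. 421.]
lidHingeFar 0.04 [ 0.462 -0.192  0.04 ] [238. 412.]
lidTopNear 0.11 [ 0.415 -0.11   0.11 ] [273. 260.]
stageFarL 0.08 [ 0.54  -0.051  0.08 ] [444. 337.]
stageFarL 0.1 [ 0.534 -0.053  0.1  ] [440. 316.]
stageFarR? 0.1 [0.514 0.033 0.1  ] [496. 246.]
micHead 0.2 [ 0.502 -0.012  0.2  ] [460. 163.]
micHead 0.25 [ 0.489 -0.019  0.25 ] [447. 100.]
micbaseR 0.05 [ 0.526 -0.065  0.05 ] [416. 362.]
objective 0.15 [ 0.532 -0.021  0.15 ] [475. 244.]
objective 0.2 [ 0.518 -0.027  0.2  ] [463. 185.]
ring [ 0.72661955 -0.36857271  0.20067725] rodtop [ 0.68366675 -0.28702229  0.55315607]
0 [348. 443.] [391. 113.]
0.1 [352. 422.] [398.  91.]
0.2 [357. 395.] [406.  64.]
0.3 [364. 358.] [417.  31.]
0.35 [368. 335.] [423.  11.]
0.4 [373. 306.] [430. -11.]
0.45 [380. 271.] [439. -37.]
claw470,272 0.1 [ 0.739 -0.049  0.1  ] [245.73863748 127.07100056]
claw470,272 0.2 [ 0.762 -0.125  0.2  ] [278.50138616  86.51862796]
claw470,272 0.3 [ 0.785 -0.201  0.3  ] [318.47583997  37.03990561]
```

Request:
{"name": "carry_out", "arguments": {
  "steps": [
    {"tx":-11.2,"ty":-23.5,"tz":10},
    {"tx":-11.2,"ty":-23.5,"tz":10},
    {"tx":-11.2,"ty":-23.5,"tz":10},
    {"tx":-11.2,"ty":-23.5,"tz":10},
    {"tx":-11.2,"ty":-23.5,"tz":10},
    {"tx":-11.2,"ty":-23.5,"tz":10},
    {"tx":-11.2,"ty":-23.5,"tz":10},
    {"tx":-11.2,"ty":-23.5,"tz":10},
    {"tx":-11.2,"ty":-23.5,"tz":20},
    {"tx":-11.2,"ty":-23.5,"tz":20},
    {"tz":20},
    {"tz":20},
    {},
    {},
    {}
  ],
  "grip": 50
}}

```text
schema error: expected keys tx, ty, tz, roll
```

Request:
{"name": "carry_out", "arguments": {
  "steps": [
    {"tx":-11.2,"ty":-23.5,"tz":10,"roll":0},
    {"tx":-11.2,"ty":-23.5,"tz":10,"roll":0},
    {"tx":-11.2,"ty":-23.5,"tz":10,"roll":0},
    {"tx":-11.2,"ty":-23.5,"tz":10,"roll":0},
    {"tx":-11.2,"ty":-23.5,"tz":10,"roll":0},
    {"tx":-11.2,"ty":-23.5,"tz":10,"roll":0},
    {"tx":-11.2,"ty":-23.5,"tz":10,"roll":0},
    {"tx":-11.2,"ty":-23.5,"tz":10,"roll":0},
    {"tx":-11.2,"ty":-23.5,"tz":20,"roll":0},
    {"tx":-11.2,"ty":-23.5,"tz":20,"roll":0},
    {"tx":0,"ty":0,"tz":20,"roll":0},
    {"tx":0,"ty":0,"tz":20,"roll":0},
    {"tx":0,"ty":0,"tz":0,"roll":0},
    {"tx":0,"ty":0,"tz":0,"roll":0},
    {"tx":0,"ty":0,"tz":0,"roll":0}
  ],
  "grip": 50
}}

```text
time: 1.6
ee_pos: [0.4573, -0.4052, 0.0806]
tool_rot: [0.0, 0.847, -0.531, 0.001]
wrist_force: [-0.2, 0.1, 0.2]
opening: 0.0502
```

```bash
cat > look.py <<'E'
import sys
from h import *
import cv2
def look(tag,p,w=45,f=8):
    out=[]
    for n in C:
        im=ctrl.read_camera(n); cv2.imwrite(f"pics/{tag}_{n}_full.png",im)
        u,v=proj(n,p).astype(int); u=min(max(u,w),640-w); v=min(max(v,w),480-w)
        out.append(cv2.resize(im[v-w:v+w,u-w:u+w],(390,390),interpolation=cv2.INTER_CUBIC)); print(n,u-w,v-w,390/(2*w))
    cv2.imwrite(f"pics/{tag}.png",np.hstack(out))
    s=ctrl.sense(); print(s['time'],s['ee_pos'].round(4),s['q'].round(2),s['opening'])
if __name__=="__main__": look(sys.argv[1],[float(x) for x in sys.argv[2:5]],int(sys.argv[5]))
E
python3 look.py a1 .457 -.404 .03 40
```

```text
scene 160 273 4.875
top 398 207 4.875
1.7 [ 0.4573 -0.4053  0.0809] [-0.89  0.32  1.85 -0.    0.97  0.23] 0.04977778987859399
```

View pics/a1.png

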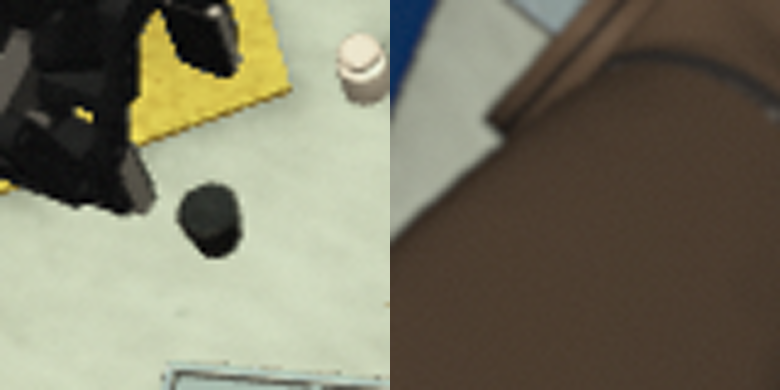

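Request:
{"name": "carry_out", "arguments": {
  "steps": [
    {"tx":-0.5,"ty":0,"tz":13,"roll":0},
    {"tx":-0.5,"ty":0,"tz":13,"roll":0},
    {"tx":0,"ty":0,"tz":13,"roll":0},
    {"tx":0,"ty":0,"tz":13,"roll":0},
    {"tx":0,"ty":0,"tz":8,"roll":0},
    {"tx":0,"ty":0,"tz":5,"roll":0},
    {"tx":0,"ty":0,"tz":0,"roll":0},
    {"tx":0,"ty":0,"tz":0,"roll":0}
  ]
}}

```text
time: 2.5
ee_pos: [0.4567, -0.4037, 0.0146]
tool_rot: [0.0, 0.847, -0.531, 0.0]
wrist_force: [0.3, -0.4, 0.3]
opening: 0.05
```

Request:
{"name": "carry_out", "arguments": {
  "steps": [
    {"tx":0,"ty":0,"tz":0,"roll":0},
    {"tx":0,"ty":0,"tz":0,"roll":0},
    {"tx":0,"ty":0,"tz":0,"roll":0},
    {"tx":0,"ty":0,"tz":0,"roll":0},
    {"tx":0,"ty":0,"tz":0,"roll":0},
    {"tx":0,"ty":0,"tz":0,"roll":0},
    {"tx":0,"ty":0,"tz":0,"roll":0},
    {"tx":0,"ty":0,"tz":0,"roll":0}
  ],
  "grip": 15
}}

```text
time: 3.3
ee_pos: [0.4569, -0.404, 0.0153]
tool_rot: [0.0, 0.847, -0.531, 0.001]
wrist_force: [0.0, -0.6, 5.4]
opening: 0.0193
```

Request:
{"name": "carry_out", "arguments": {
  "steps": [
    {"tx":0,"ty":0,"tz":-5,"roll":0},
    {"tx":0,"ty":0,"tz":-10,"roll":0},
    {"tx":0,"ty":0,"tz":-20,"roll":0},
    {"tx":0,"ty":0,"tz":-20,"roll":0},
    {"tx":11,"ty":-7,"tz":0,"roll":0},
    {"tx":20,"ty":-13,"tz":0,"roll":0},
    {"tx":20,"ty":-13,"tz":0,"roll":0},
    {"tx":20,"ty":-12.7,"tz":0,"roll":0},
    {"tx":0,"ty":0,"tz":0,"roll":-0.13},
    {"tx":0,"ty":0,"tz":0,"roll":-0.13},
    {"tx":0,"ty":0,"tz":0,"roll":0},
    {"tx":0,"ty":0,"tz":0,"roll":0}
  ]
}}

```text
time: 4.5
ee_pos: [0.5283, -0.4472, 0.0693]
tool_rot: [-0.0, 0.908, -0.418, -0.0]
wrist_force: [-0.7, -0.4, 0.3]
opening: 0.0198
```

```bash
python3 look.py a2 .529 -.448 .04 45
```

```text
scene 157 310 4.333333333333333
top 409 164 4.333333333333333
4.6 [ 0.5283 -0.4473  0.0694] [-0.85  0.49  1.63 -0.    1.01  0.01] 0.019356983534908275
```

View pics/a2.png

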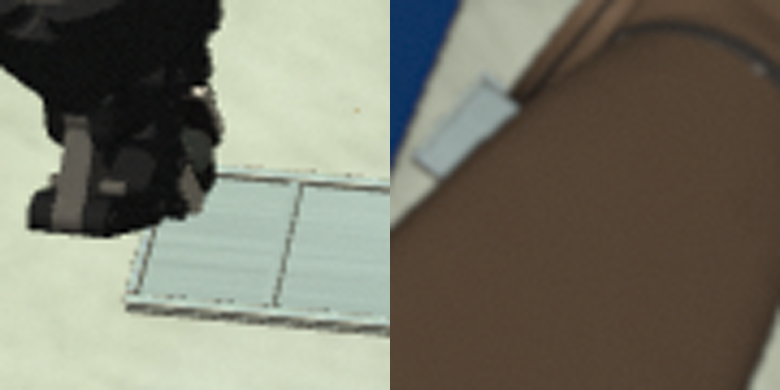

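Request:
{"name": "carry_out", "arguments": {
  "steps": [
    {"tx":0,"ty":0,"tz":14,"roll":0},
    {"tx":0,"ty":0,"tz":14,"roll":0},
    {"tx":0,"ty":0,"tz":10,"roll":0},
    {"tx":0,"ty":0,"tz":5,"roll":0},
    {"tx":0,"ty":0,"tz":3,"roll":0},
    {"tx":0,"ty":0,"tz":2,"roll":0},
    {"tx":0,"ty":0,"tz":1,"roll":0},
    {"tx":0,"ty":0,"tz":0,"roll":0},
    {"tx":0,"ty":0,"tz":0,"roll":0}
  ]
}}

```text
time: 5.5
ee_pos: [0.5287, -0.4477, 0.0209]
tool_rot: [0.0, 0.909, -0.417, 0.0]
wrist_force: [-0.2, 0.4, -0.1]
opening: 0.0194
```

Request:
{"name": "carry_out", "arguments": {
  "steps": [
    {"tx":0,"ty":0,"tz":1,"roll":0},
    {"tx":0,"ty":0,"tz":0,"roll":0},
    {"tx":0,"ty":0,"tz":0,"roll":0}
  ]
}}

```text
time: 5.8
ee_pos: [0.5285, -0.4474, 0.0194]
tool_rot: [0.0, 0.909, -0.417, 0.0]
wrist_force: [-0.3, 0.3, 0.3]
opening: 0.0192
```

Request:
{"name": "carry_out", "arguments": {
  "steps": [
    {"tx":0,"ty":0,"tz":0,"roll":0},
    {"tx":0,"ty":0,"tz":0,"roll":0},
    {"tx":0,"ty":0,"tz":0,"roll":0},
    {"tx":0,"ty":0,"tz":0,"roll":0},
    {"tx":0,"ty":0,"tz":0,"roll":0},
    {"tx":0,"ty":0,"tz":-10,"roll":0},
    {"tx":0,"ty":0,"tz":-20,"roll":0},
    {"tx":0,"ty":0,"tz":-30,"roll":0},
    {"tx":0,"ty":0,"tz":-30,"roll":0},
    {"tx":0,"ty":0,"tz":0,"roll":0},
    {"tx":0,"ty":0,"tz":0,"roll":0}
  ],
  "grip": 45
}}

```text
time: 6.9
ee_pos: [0.529, -0.448, 0.1112]
tool_rot: [0.001, 0.909, -0.417, 0.001]
wrist_force: [0.1, -0.1, -0.8]
opening: 0.0451
```

```bash
python3 look.py a3 .529 -.448 .01 45
```

```text
scene 160 318 4.333333333333333
top 405 167 4.333333333333333
7.0 [ 0.5279 -0.4467  0.1081] [-0.85  0.45  1.62 -0.    1.08  0.01] 0.044811813074267265
```

View pics/a3.png

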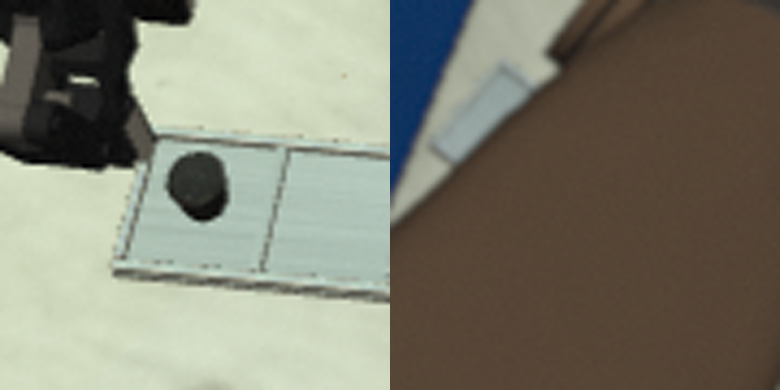

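Request:
{"name": "carry_out", "arguments": {
  "steps": [
    {"tx":-14.3,"ty":-6.2,"tz":0,"roll":0},
    {"tx":-25,"ty":-10.8,"tz":0,"roll":0},
    {"tx":-25,"ty":-10.8,"tz":0,"roll":0},
    {"tx":-30,"ty":-12.9,"tz":0,"roll":0},
    {"tx":-30,"ty":-12.9,"tz":0,"roll":0},
    {"tx":-30,"ty":-12.9,"tz":0,"roll":0},
    {"tx":-30,"ty":-13,"tz":0,"roll":0},
    {"tx":0,"ty":0,"tz":0,"roll":0.1356},
    {"tx":0,"ty":0,"tz":0,"roll":0.1356},
    {"tx":0,"ty":0,"tz":0,"roll":0.1356},
    {"tx":0,"ty":0,"tz":0,"roll":0.1356},
    {"tx":0,"ty":0,"tz":0,"roll":0.1356},
    {"tx":0,"ty":0,"tz":0,"roll":0.1356},
    {"tx":0,"ty":0,"tz":0,"roll":0.1356},
    {"tx":0,"ty":0,"tz":0,"roll":0.1356},
    {"tx":0,"ty":0,"tz":0,"roll":0.1356},
    {"tx":0,"ty":0,"tz":0,"roll":0.1356},
    {"tx":0,"ty":0,"tz":0,"roll":0},
    {"tx":0,"ty":0,"tz":0,"roll":0}
  ],
  "grip": 48
}}

```text
time: 8.9
ee_pos: [0.4678, -0.2554, 0.1081]
tool_rot: [-0.0, -0.448, 0.894, 0.001]
wrist_force: [-0.4, -0.6, -0.4]
opening: 0.0479
```

```bash
python3 look.py b1 .468 -.2555 .03 45
```

```text
scene 226 223 4.333333333333333
top 321 206 4.333333333333333
9.0 [ 0.4682 -0.2556  0.1087] [-0.69  0.13  2.02  0.    0.99  1.52] 0.04781198866314692
```

View pics/b1.png

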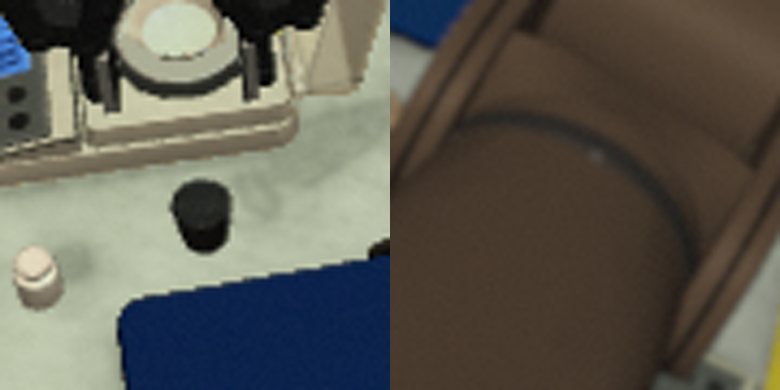

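Request:
{"name": "carry_out", "arguments": {
  "steps": [
    {"tx":0,"ty":0,"tz":20,"roll":0},
    {"tx":0,"ty":0,"tz":20,"roll":0},
    {"tx":0,"ty":0,"tz":20,"roll":0},
    {"tx":0,"ty":0,"tz":15,"roll":0},
    {"tx":0,"ty":0,"tz":10,"roll":0},
    {"tx":0,"ty":0,"tz":6,"roll":0},
    {"tx":0,"ty":0,"tz":2,"roll":0},
    {"tx":0,"ty":0,"tz":0,"roll":0},
    {"tx":0,"ty":0,"tz":0,"roll":0}
  ]
}}

```text
time: 9.9
ee_pos: [0.469, -0.2563, 0.0171]
tool_rot: [0.0, -0.447, 0.895, -0.001]
wrist_force: [-0.7, -0.7, -0.2]
opening: 0.0481
```

Request:
{"name": "carry_out", "arguments": {
  "steps": [
    {"tx":0,"ty":0,"tz":0,"roll":0},
    {"tx":0,"ty":0,"tz":0,"roll":0},
    {"tx":0,"ty":0,"tz":0,"roll":0},
    {"tx":0,"ty":0,"tz":0,"roll":0},
    {"tx":0,"ty":0,"tz":0,"roll":0},
    {"tx":0,"ty":0,"tz":0,"roll":0},
    {"tx":0,"ty":0,"tz":0,"roll":0},
    {"tx":0,"ty":0,"tz":0,"roll":0}
  ],
  "grip": 18
}}

```text
time: 10.7
ee_pos: [0.4691, -0.2564, 0.0173]
tool_rot: [0.0, -0.446, 0.895, -0.001]
wrist_force: [-0.3, 0.4, 5.8]
opening: 0.0238
```

Request:
{"name": "carry_out", "arguments": {
  "steps": [
    {"tx":0,"ty":0,"tz":-5,"roll":0},
    {"tx":0,"ty":0,"tz":-10,"roll":0},
    {"tx":0,"ty":0,"tz":-20,"roll":0},
    {"tx":0,"ty":0,"tz":-30,"roll":0},
    {"tx":0,"ty":0,"tz":-30,"roll":0},
    {"tx":0,"ty":0,"tz":0,"roll":-0.1356},
    {"tx":0,"ty":0,"tz":0,"roll":-0.1356},
    {"tx":0,"ty":0,"tz":0,"roll":-0.1356},
    {"tx":0,"ty":0,"tz":0,"roll":-0.1356},
    {"tx":0,"ty":0,"tz":0,"roll":-0.1356},
    {"tx":0,"ty":0,"tz":0,"roll":-0.1356},
    {"tx":0,"ty":0,"tz":0,"roll":-0.1356},
    {"tx":0,"ty":0,"tz":0,"roll":-0.1356},
    {"tx":0,"ty":0,"tz":0,"roll":-0.1356},
    {"tx":0,"ty":0,"tz":0,"roll":-0.1356},
    {"tx":0,"ty":0,"tz":0,"roll":0},
    {"tx":0,"ty":0,"tz":0,"roll":0}
  ]
}}

```text
time: 12.4
ee_pos: [0.4684, -0.2558, 0.1115]
tool_rot: [-0.0, 0.908, -0.418, -0.0]
wrist_force: [-0.4, -0.3, -0.7]
opening: 0.0237
```

Request:
{"name": "carry_out", "arguments": {
  "steps": [
    {"tx":14.9,"ty":2.1,"tz":0,"roll":0},
    {"tx":30,"ty":4.5,"tz":0,"roll":0},
    {"tx":30,"ty":4.5,"tz":0,"roll":0},
    {"tx":30,"ty":4.5,"tz":0,"roll":0},
    {"tx":30,"ty":4.5,"tz":0,"roll":0},
    {"tx":30,"ty":4.5,"tz":0,"roll":0},
    {"tx":20,"ty":3.5,"tz":0,"roll":0},
    {"tx":0,"ty":0,"tz":0,"roll":0},
    {"tx":0,"ty":0,"tz":0,"roll":0},
    {"tx":0,"ty":0,"tz":0,"roll":0}
  ]
}}

```text
time: 13.4
ee_pos: [0.5672, -0.4132, 0.1109]
tool_rot: [-0.0, 0.909, -0.417, -0.001]
wrist_force: [-1.1, 0.3, -0.7]
opening: 0.0234
```

```bash
python3 look.py b2 .568 -.414 .05 50
```

```text
scene 183 306 3.9
top 385 141 3.9
13.5 [ 0.5674 -0.4133  0.1112] [-0.77  0.46  1.59  0.    1.09  0.09] 0.023835892224832116
```

View pics/b2.png

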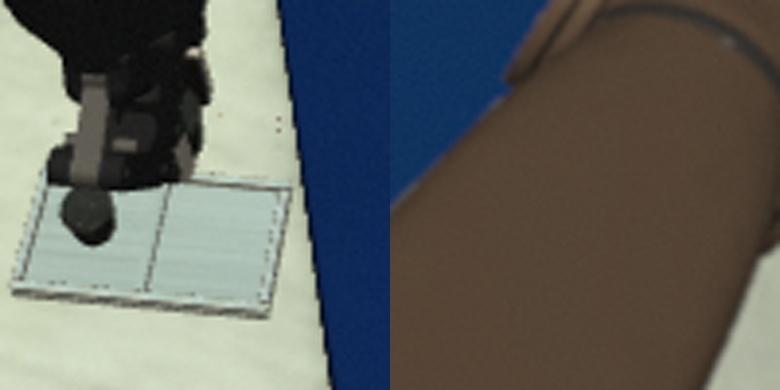

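Request:
{"name": "carry_out", "arguments": {
  "steps": [
    {"tx":0,"ty":0,"tz":20,"roll":0},
    {"tx":0,"ty":0,"tz":20,"roll":0},
    {"tx":0,"ty":0,"tz":20,"roll":0},
    {"tx":0,"ty":0,"tz":15,"roll":0},
    {"tx":0,"ty":0,"tz":7,"roll":0},
    {"tx":0,"ty":0,"tz":4,"roll":0},
    {"tx":0,"ty":0,"tz":2,"roll":0},
    {"tx":0,"ty":0,"tz":1,"roll":0},
    {"tx":0,"ty":0,"tz":0,"roll":0},
    {"tx":0,"ty":0,"tz":0,"roll":0}
  ]
}}

```text
time: 14.5
ee_pos: [0.5682, -0.4147, 0.0231]
tool_rot: [0.0, 0.909, -0.417, 0.001]
wrist_force: [0.3, -1.0, 0.8]
opening: 0.0238
```

Request:
{"name": "carry_out", "arguments": {
  "steps": [
    {"tx":0,"ty":0,"tz":1.4,"roll":0},
    {"tx":0,"ty":0,"tz":0,"roll":0},
    {"tx":0,"ty":0,"tz":0,"roll":0}
  ]
}}

```text
time: 14.8
ee_pos: [0.5681, -0.4147, 0.0214]
tool_rot: [0.0, 0.909, -0.417, 0.0]
wrist_force: [0.4, -0.6, 1.5]
opening: 0.0238
```

Request:
{"name": "carry_out", "arguments": {
  "steps": [
    {"tx":0,"ty":0,"tz":0,"roll":0},
    {"tx":0,"ty":0,"tz":0,"roll":0},
    {"tx":0,"ty":0,"tz":0,"roll":0},
    {"tx":0,"ty":0,"tz":0,"roll":0},
    {"tx":0,"ty":0,"tz":0,"roll":0},
    {"tx":0,"ty":0,"tz":-10,"roll":0},
    {"tx":0,"ty":0,"tz":-20,"roll":0},
    {"tx":0,"ty":0,"tz":-30,"roll":0},
    {"tx":0,"ty":0,"tz":-30,"roll":0},
    {"tx":0,"ty":0,"tz":0,"roll":0},
    {"tx":0,"ty":0,"tz":0,"roll":0}
  ],
  "grip": 46
}}

```text
time: 15.9
ee_pos: [0.5687, -0.4152, 0.114]
tool_rot: [0.001, 0.909, -0.417, 0.002]
wrist_force: [-0.3, 0.8, 0.6]
opening: 0.0459
```

```bash
python3 look.py b3 .55 -.43 .01 45
```

```text
scene 177 320 4.333333333333333
top 395 159 4.333333333333333
16.0 [ 0.5674 -0.4139  0.1105] [-0.77  0.46  1.59  0.    1.09  0.09] 0.045760989026250296
```

View pics/b3.png

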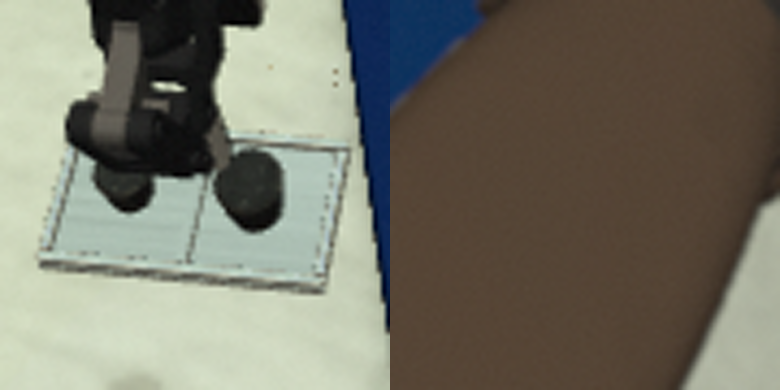

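Request:
{"name": "carry_out", "arguments": {
  "steps": [
    {"tx":-15,"ty":3.5,"tz":0,"roll":0},
    {"tx":-30,"ty":7.5,"tz":0,"roll":0},
    {"tx":-30,"ty":7.5,"tz":0,"roll":0},
    {"tx":-30,"ty":7.5,"tz":0,"roll":0},
    {"tx":-30,"ty":7.5,"tz":0,"roll":0},
    {"tx":-16.7,"ty":3.5,"tz":0,"roll":0},
    {"tx":0,"ty":0,"tz":15,"roll":0},
    {"tx":0,"ty":0,"tz":15,"roll":0},
    {"tx":0,"ty":0,"tz":10,"roll":0},
    {"tx":0,"ty":0,"tz":0,"roll":0},
    {"tx":0,"ty":0,"tz":0,"roll":0}
  ]
}}

```text
time: 17.1
ee_pos: [0.441, -0.3237, 0.07]
tool_rot: [-0.0, 0.909, -0.417, -0.001]
wrist_force: [0.2, 0.3, 0.5]
opening: 0.0454
```

```bash
python3 look.py c1 .441 -.324 .02 30
```

```text
scene 203 254 6.5
top 370 230 6.5
17.2 [ 0.4414 -0.3241  0.0712] [-0.82  0.21  2.    0.    0.92  0.04] 0.04611935466947944
```

View pics/c1.png

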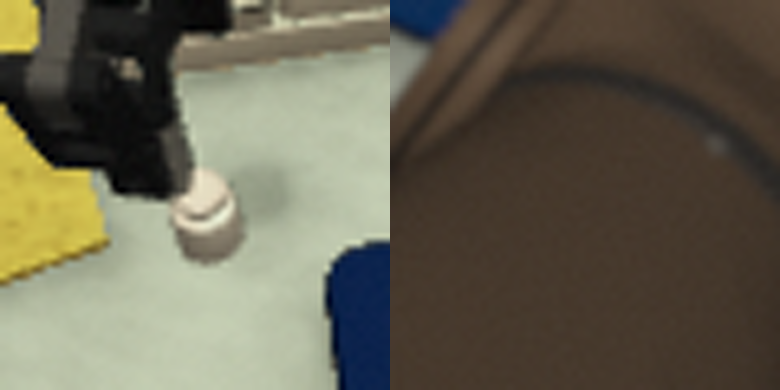

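Request:
{"name": "carry_out", "arguments": {
  "steps": [
    {"tx":0,"ty":0,"tz":15,"roll":0},
    {"tx":0,"ty":0,"tz":15,"roll":0},
    {"tx":0,"ty":0,"tz":13,"roll":0},
    {"tx":0,"ty":0,"tz":8,"roll":0},
    {"tx":0,"ty":0,"tz":4,"roll":0},
    {"tx":0,"ty":0,"tz":0,"roll":0},
    {"tx":0,"ty":0,"tz":0,"roll":0}
  ]
}}

```text
time: 17.9
ee_pos: [0.4411, -0.3238, 0.0162]
tool_rot: [0.0, 0.909, -0.417, 0.0]
wrist_force: [0.5, 0.3, 1.9]
opening: 0.0459
```

Request:
{"name": "carry_out", "arguments": {
  "steps": [
    {"tx":0,"ty":0,"tz":0,"roll":0},
    {"tx":0,"ty":0,"tz":0,"roll":0},
    {"tx":0,"ty":0,"tz":0,"roll":0},
    {"tx":0,"ty":0,"tz":0,"roll":0},
    {"tx":0,"ty":0,"tz":0,"roll":0},
    {"tx":0,"ty":0,"tz":0,"roll":0},
    {"tx":0,"ty":0,"tz":0,"roll":0},
    {"tx":0,"ty":0,"tz":0,"roll":0}
  ],
  "grip": 10
}}

```text
time: 18.7
ee_pos: [0.4413, -0.3241, 0.0168]
tool_rot: [0.0, 0.909, -0.417, 0.001]
wrist_force: [-0.1, -0.3, 6.0]
opening: 0.0168
```

Run:
```python
from h import *
from scipy.optimize import least_squares
D=np.array([(.2871,1.578,.6744,.238),(.32,1.85,.611,.0809),(.49,1.63,.692,.0694),(.45,1.62,.6915,.1081),(.13,2.02,.533,.1087),(.46,1.59,.702,.1112),(.21,2.00,.5476,.0712)])
def f(p):
    r0,L1,L2,h=p; a=D[:,0]+D[:,1]
    return np.r_[r0+L1*np.sin(D[:,0])+L2*np.sin(a)-D[:,2], h+L1*np.cos(D[:,0])+L2*np.cos(a)-D[:,3]]
s=least_squares(f,[0,.4,.4,.1]); print(s.x,np.abs(s.fun).max())
r0,L1,L2,h=s.x
def ik(r,z):
    g=lambda q:[r0+L1*np.sin(q[0])+L2*np.sin(q[0]+q[1])-r,h+L1*np.cos(q[0])+L2*np.cos(q[0]+q[1])-z]
    return least_squares(g,[.3,1.7]).x
for r,z in ((.615,.2),(.615,.02),(.686,.02),(.60,.02),(.552,.02),(.70,.25)):
    q=ik(r,z); print(r,z,q.round(2),'elbow r',r0+L1*np.sin(q[0]),'z rel (wrist-centre drop = tool T):',L1*np.cos(q[0]),'wrist above elbow',L2*np.cos(q.sum()))
T=lambda x,y:np.array((x/2.8+140,y/2.8+150))
for nm,c,z in [('eyepiece top',(300,440),.345),('eyepiece far',(283,315),.32),('head front',(290,220),.15),('head mid',(262,270),.28),('armback',(350,460),.15)]:
    print(nm,ray('top',*T(*c),z).round(3),((proj('scene',ray('top',*T(*c),z))-(200,80))*2.5).round())
```

```text
[-0.00264668  0.44295238  0.57241962 -0.01948186] 0.0038068417061333237
0.615 0.2 [0.2  1.76] elbow r 0.08442222999350169 z rel (wrist-centre drop = tool T): 0.43431074184051166 wrist above elbow -0.2148288778290484
0.615 0.02 [0.41 1.85] elbow r 0.17508498456340157 z rel (wrist-centre drop = tool T): 0.40573177319766923 wrist above elbow -0.3662499091636416
0.686 0.02 [0.54 1.67] elbow r 0.2255976780862622 z rel (wrist-centre drop = tool T): 0.37961998079783427 wrist above elbow -0.34013811188697657
0.6 0.02 [0.39 1.89] elbow r 0.1640160767861513 z rel (wrist-centre drop = tool T): 0.41040265809659426 wrist above elbow -0.37092079406261036
0.552 0.02 [0.3  2.01] elbow r 0.12743563633231353 z rel (wrist-centre drop = tool T): 0.4234210752018532 wrist above elbow -0.3839392111683048
0.7 0.25 [0.34 1.49] elbow r 0.14690047682462842 z rel (wrist-centre drop = tool T): 0.4169441977123466 wrist above elbow -0.14746233244468593
eyepiece top [ 0.361 -0.043  0.345] [288. -96.]
eyepiece far [ 0.428 -0.038  0.32 ] [366. -21.]
head front [ 0.521 -0.028  0.15 ] [457. 241.]
head mid [ 0.462 -0.025  0.28 ] [414.  47.]
armback [ 0.363 -0.048  0.15 ] [286. 150.]
```

Run:
```python
from h import *
import cv2
a=cv2.imread("pics/b1_scene_full.png")
for z in (0,.1,.2,.25,.3,.35): 
    p=proj('scene',(0,0,z)); print(z,p.round()); cv2.circle(a,tuple(int(x) for x in p),2,(0,0,255),-1)
for z in (.1087,.2,.3,.4): 
    p=proj('scene',(.468,-.2556,z)); print(z,p.round()); cv2.circle(a,tuple(int(x) for x in p),3,(0,255,0),-1)
cv2.imwrite("pics/b1m.png",a)
```

```text
0 [233. 112.]
0.1 [227.  77.]
0.2 [220.  37.]
0.25 [216.  14.]
0.3 [212. -10.]
0.35 [207. -36.]
0.1087 [268. 242.]
0.2 [263. 206.]
0.3 [256. 157.]
0.4 [247.  93.]
```

View pics/b1m.png

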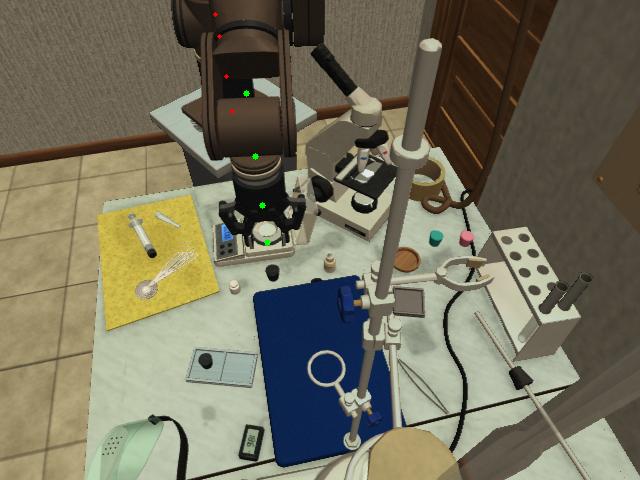

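View pics/c1_scene_full.png

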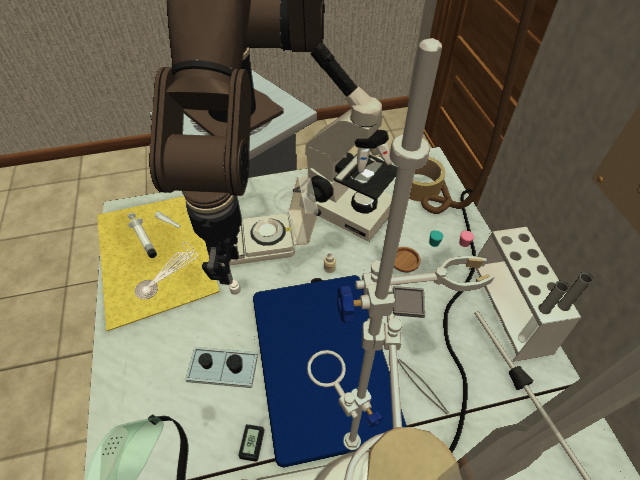

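Request:
{"name": "carry_out", "arguments": {
  "steps": [
    {"tx":0,"ty":0,"tz":-5,"roll":0},
    {"tx":0,"ty":0,"tz":-18,"roll":0},
    {"tx":0,"ty":0,"tz":-30,"roll":0},
    {"tx":0,"ty":0,"tz":-30,"roll":0},
    {"tx":0,"ty":0,"tz":-30,"roll":0},
    {"tx":0,"ty":0,"tz":-30,"roll":0},
    {"tx":0,"ty":0,"tz":-25,"roll":0},
    {"tx":0,"ty":0,"tz":-15,"roll":0},
    {"tx":0,"ty":0,"tz":0,"roll":0},
    {"tx":0,"ty":0,"tz":0,"roll":0}
  ]
}}

```text
time: 19.7
ee_pos: [0.4403, -0.3231, 0.1977]
tool_rot: [-0.0, 0.909, -0.417, -0.001]
wrist_force: [-0.5, 0.8, -1.2]
opening: 0.0168
```

Request:
{"name": "carry_out", "arguments": {
  "steps": [
    {"tx":-5,"ty":-15.8,"tz":0,"roll":0},
    {"tx":-8.7,"ty":-27.4,"tz":0,"roll":0},
    {"tx":-10,"ty":-32,"tz":0,"roll":0},
    {"tx":-10,"ty":-32,"tz":0,"roll":0},
    {"tx":-10,"ty":-32,"tz":0,"roll":0},
    {"tx":-10,"ty":-32,"tz":0,"roll":0},
    {"tx":-10,"ty":-32,"tz":0,"roll":0},
    {"tx":-10,"ty":-32,"tz":0,"roll":0},
    {"tx":-10,"ty":-32,"tz":0,"roll":0},
    {"tx":-10,"ty":-30,"tz":0,"roll":0},
    {"tx":-5,"ty":-15,"tz":0,"roll":0},
    {"tx":0,"ty":0,"tz":0,"roll":0.142},
    {"tx":0,"ty":0,"tz":0,"roll":0.142},
    {"tx":0,"ty":0,"tz":0,"roll":0.142},
    {"tx":0,"ty":0,"tz":0,"roll":0.142},
    {"tx":0,"ty":0,"tz":0,"roll":0.142},
    {"tx":0,"ty":0,"tz":0,"roll":0},
    {"tx":0,"ty":0,"tz":0,"roll":0}
  ]
}}

```text
time: 21.5
ee_pos: [0.6125, -0.0449, 0.198]
tool_rot: [0.0, 0.708, -0.706, -0.001]
wrist_force: [-0.0, 0.7, -0.6]
opening: 0.0165
```

```bash
python3 look.py c2 .6135 -.0455 .1 90
```

```text
scene 322 138 2.1666666666666665
top 161 97 2.1666666666666665
21.6 [ 0.6127 -0.045   0.1984] [-0.24  0.19  1.77 -0.    1.18  1.33] 0.01661588183898474
```

View pics/c2_scene_full.png

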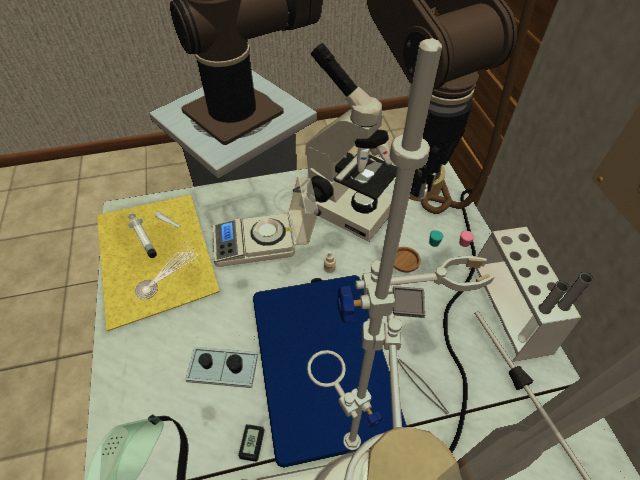

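View pics/c2_top_full.png

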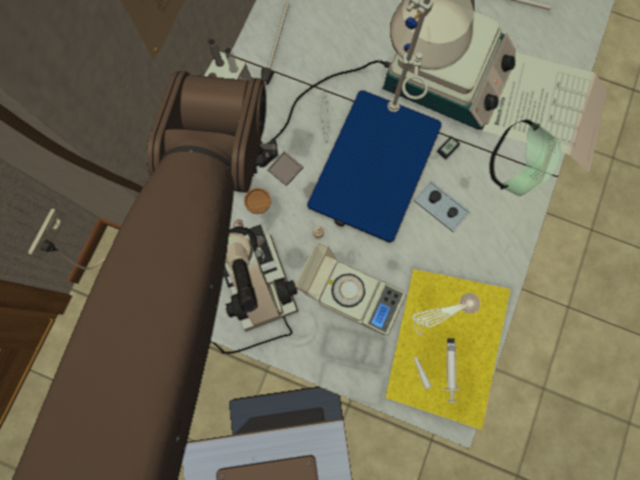

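```bash
python3 - <<'E'
from h import *
for z in (.35,.45,.5):
    print(z,[ray('top',u,v,z).round(3) for u,v in((150,150),(172,75),(262,110),(240,185),(190,135))])
print('table edge',ray('top',180,155,0),ray('top',125,280,0),'rack',ray('top',180,125,.1),ray('top',212,155,.1),ray('top',215,60,.1))
T=.258
print('wrist',proj('top',(.6127,-.045,.198+T)),proj('top',(.6127,.06,.198+T)))
E
python3 - <<'E'
import cv2
a=cv2.imread("pics/c2_top_full.png")[40:270,140:340]
cv2.imwrite("pics/c2z.png",cv2.resize(a,None,fx=2.6,fy=2.6,interpolation=cv2.INTER_CUBIC))
E
```

```text
0.35 [array([0.605, 0.07 , 0.35 ]), array([0.719, 0.029, 0.35 ]), array([ 0.645, -0.098,  0.35 ]), array([ 0.534, -0.053,  0.35 ]), array([0.62 , 0.011, 0.35 ])]
0.45 [array([0.56 , 0.041, 0.45 ]), array([0.658, 0.006, 0.45 ]), array([ 0.594, -0.102,  0.45 ]), array([ 0.5  , -0.064,  0.45 ]), array([ 0.573, -0.01 ,  0.45 ])]
0.5 [array([0.538, 0.027, 0.5  ]), array([ 0.628, -0.006,  0.5  ]), array([ 0.569, -0.105,  0.5  ]), array([ 0.483, -0.07 ,  0.5  ]), array([ 0.55, -0.02,  0.5 ])]
table edge [0.74095046 0.10824729 0.        ] [0.48393699 0.24385323 0.        ] rack [0.76136617 0.07993736 0.1       ] [0.6895505  0.02303638 0.1       ] [ 0.89398495 -0.0031598   0.1       ]
wrist [214.30575642 100.25695623] [130.26798889 110.98125828]
```

View pics/c2z.png

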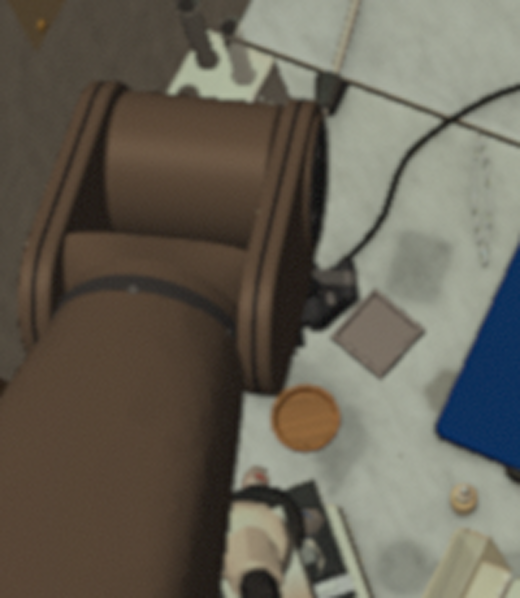

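Request:
{"name": "carry_out", "arguments": {
  "steps": [
    {"tx":0,"ty":-1,"tz":15,"roll":0},
    {"tx":0,"ty":0,"tz":25,"roll":0},
    {"tx":0,"ty":0,"tz":25,"roll":0},
    {"tx":0,"ty":0,"tz":15,"roll":0},
    {"tx":0,"ty":0,"tz":10,"roll":0},
    {"tx":0,"ty":0,"tz":0,"roll":0},
    {"tx":0,"ty":0,"tz":0,"roll":0}
  ]
}}

```text
time: 22.3
ee_pos: [0.6146, -0.0452, 0.1095]
tool_rot: [-0.0, 0.707, -0.707, 0.0]
wrist_force: [0.7, -0.1, 0.4]
opening: 0.0166
```

```bash
python3 look.py c3 .6 -.045 .15 80
```

```text
scene 330 124 2.4375
top 168 105 2.4375
22.4 [ 0.6151 -0.0453  0.1105] [-0.24  0.29  1.82  0.    1.03  1.33] 0.016351978943062867
```

View pics/c3.png

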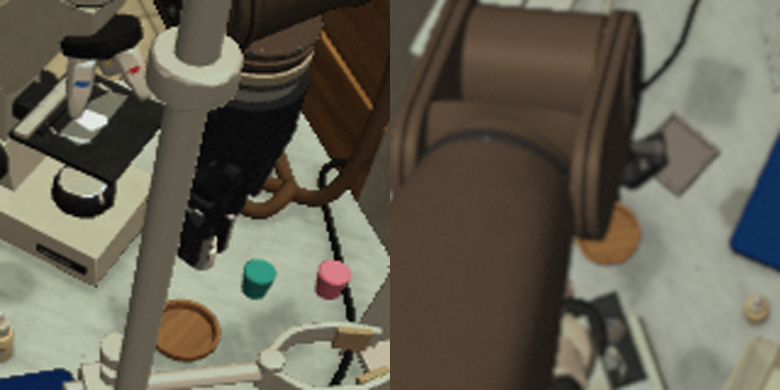

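View pics/c3_scene_full.png

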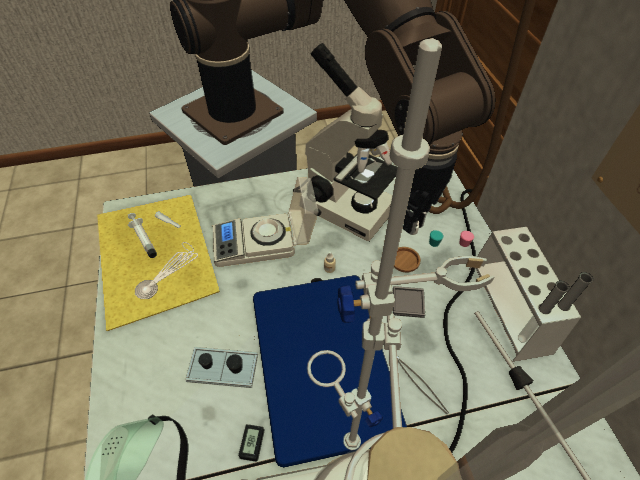

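```bash
cat > ov.py <<'E'
from h import *
import cv2
def arm(T,p,q1,q2,q3,L1=.45,L2=.57):
    u=np.array([np.cos(q1),np.sin(q1),0]); n=np.array([-np.sin(q1),np.cos(q1),0])
    w=np.array([p[0],p[1],p[2]+T]); a=q2+q3
    e=w-L2*(u*np.sin(a)+np.array([0,0,1])*np.cos(a)); return e,w,n,u
E
python3 - <<'E'
from ov import *
im=cv2.imread("pics/c3_scene_full.png")
s=ctrl.sense();p=s['ee_pos'];q=s['q']
for T in (.22,.24,.26,.28):
    e,w,n,u=arm(T,p,q[0],q[1],q[2]); print(T,'elbow',e.round(3),'wrist',w.round(3),proj('scene',w).round(1),proj('top',w).round(1))
print(q)
a=im[0:240,300:540]; a=cv2.resize(a,None,fx=2.5,fy=2.5,interpolation=cv2.INTER_CUBIC)
for T,c in ((.22,(0,0,255)),(.25,(0,255,0)),(.28,(255,0,0))):
    e,w,n,u=arm(T,p,*q[:3]); f=lambda P:tuple(int(x) for x in (proj('scene',P)-(300,0))*2.5)
    cv2.line(a,f(w-.07*n),f(w+.07*n),c,1); cv2.line(a,f(w),f(w+(e-w)*.5),c,1)
cv2.imwrite("pics/c3m.png",a)
b=cv2.imread("pics/c3_top_full.png")[60:300,120:360]; b=cv2.resize(b,None,fx=2.5,fy=2.5,interpolation=cv2.INTER_CUBIC)
for T,c in ((.22,(0,0,255)),(.25,(0,255,0)),(.28,(255,0,0))):
    e,w,n,u=arm(T,p,*q[:3]); f=lambda P:tuple(int(x) for x in (proj('top',P)-(120,60))*2.5)
    cv2.line(b,f(w-.07*n),f(w+.07*n),c,1); cv2.line(b,f(w),f(w+(e-w)*.5),c,1)
cv2.imwrite("pics/c3n.png",b)
E
```

```text
0.22 elbow [0.14  0.07  0.624] wrist [ 0.615 -0.045  0.33 ] [439.7 121.2] [231.  138.7]
0.24 elbow [0.14  0.07  0.644] wrist [ 0.615 -0.045  0.35 ] [442.8 108.9] [228.8 133.2]
0.26 elbow [0.14  0.07  0.664] wrist [ 0.615 -0.045  0.37 ] [446.  96.] [226.3 127.4]
0.28 elbow [0.14  0.07  0.684] wrist [ 0.615 -0.045  0.39 ] [449.4  82.3] [223.8 121.2]
[-2.37841937e-01  2.92520717e-01  1.81973372e+00  3.04899700e-05
  1.02654234e+00  1.33203205e+00]
```

View pics/c3m.png

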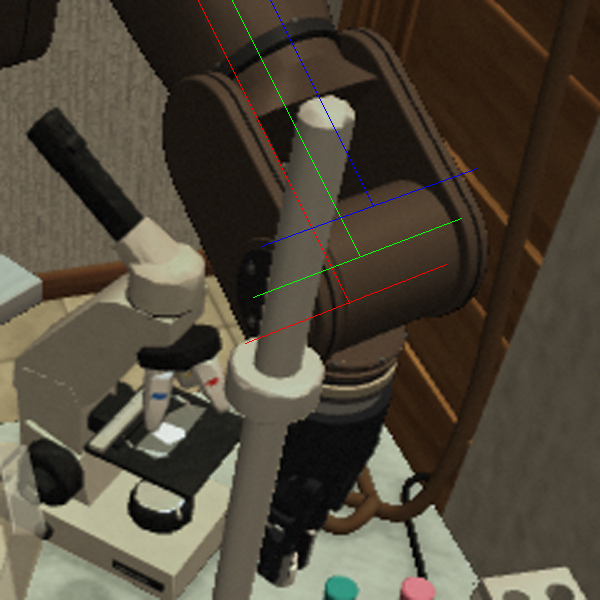

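View pics/c3n.png

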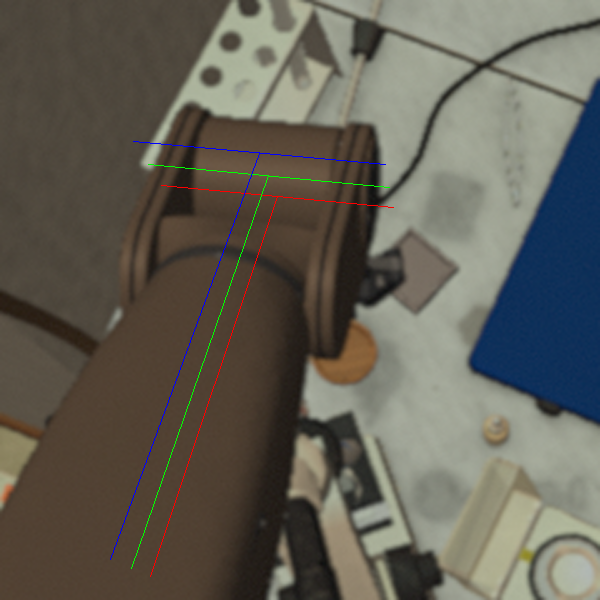

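Run:
```python
from ov import *
def tri(a,b):
    A=[]
    for n,(u,v) in(('scene',a),('top',b)):
        M=C[n]['K']@C[n]['world_to_cam'][:3]; A+= [u*M[2]-M[0],v*M[2]-M[1]]
    w=np.linalg.svd(np.array(A))[2][-1]; X=w[:3]/w[3]; return X,(proj('scene',X)-a).round(1)
TT=lambda x,y:(x/2.8+140,y/2.8+150)
pts={}
for k,a,b in [('head',(366.8,112),TT(262,275)),('eyeTop',(319,49),TT(305,440)),('eyeNear',(354,93),TT(277,312)),('eyeTopHi',(324,46),TT(310,425)),('turretfront',(372,135),TT(300,222))]:
    X,e=tri(a,b); pts[k]=X; print(k,X.round(3),e)
T=.25
from scipy.optimize import brentq
# predicted final pose z=.0205 via planar IK
for (x,y,zt) in ((.614,-.0455,.0205),(.680,-.1135,.0215),(.53,-.165,.018),(.614,-.0455,.11)):
    r=np.hypot(x,y); off=r*np.sin(.164) if 0 else .1
    s=np.sqrt(r*r-off*off); 
    q1=np.arctan2(y,x)-np.arcsin(off/r)
    from scipy.optimize import least_squares
    # fit plane model from data
    D=np.array([(.2871,1.578,.6744,.238),(.32,1.85,.611,.0809),(.49,1.63,.692,.0694),(.13,2.02,.533,.1087),(.46,1.59,.702,.1112),(.21,2.00,.5476,.0712),(.2925,1.8197,.6167,.1105)])
    R=np.sqrt(D[:,2]**2-off**2);A=D[:,0]+D[:,1]
    S=least_squares(lambda p:np.r_[p[0]*np.sin(D[:,0])+p[1]*np.sin(A)+p[3]-R,p[2]+p[0]*np.cos(D[:,0])+p[1]*np.cos(A)-D[:,3]],[.45,.57,0,0])
    L1,L2,h,r0=S.x
    q=least_squares(lambda q:[r0+L1*np.sin(q[0])+L2*np.sin(q.sum())-s,h+L1*np.cos(q[0])+L2*np.cos(q.sum())-zt],[.3,1.8]).x
    e,w,n,u=arm(T,(x,y,zt),q1,q[0],q[1],L1,L2)
    print('pose',x,y,zt,'q',q1.round(3),q.round(2),'L',S.x.round(3),np.abs(S.fun).max().round(4),'e',e.round(3),'w',w.round(3))
    for k,X in pts.items():
        d=(e-w)/np.linalg.norm(e-w); t=(X-w)@d; v=X-w-t*d; print('   ',k,'along',t.round(3),'lat',(v@n).round(3),'perp below',np.linalg.norm(v-(v@n)*n).round(3),'dist',np.linalg.norm(v).round(3))
```

```text
head [ 0.465 -0.021  0.254] [ 0.3 -0.1]
eyeTop [ 0.364 -0.042  0.332] [-2.1  0.3]
eyeNear [ 0.438 -0.03   0.282] [-0.8  0.1]
eyeTopHi [ 0.372 -0.044  0.341] [-4.5  0.7]
turretfront [ 0.497 -0.043  0.237] [-0.4  0.1]
pose 0.614 -0.0455 0.0205 q -0.237 [0.41 1.85] L [ 0.452  0.573 -0.028 -0.014] 0.0043 e [0.185 0.058 0.637] w [ 0.614 -0.046  0.27 ]
    head along 0.106 lat -0.011 perp below 0.109 dist 0.11
    eyeTop along 0.227 lat -0.055 perp below 0.108 dist 0.121
    eyeNear along 0.141 lat -0.026 perp below 0.103 dist 0.106
    eyeTopHi along 0.226 lat -0.055 perp below 0.096 dist 0.111
    turretfront along 0.066 lat -0.025 perp below 0.099 dist 0.102
pose 0.68 -0.1135 0.0215 q -0.311 [0.54 1.66] L [ 0.452  0.573 -0.028 -0.014] 0.0043 e [0.239 0.028 0.609] w [ 0.68  -0.114  0.272]
    head along 0.178 lat 0.022 perp below 0.152 dist 0.153
    eyeTop along 0.297 lat -0.028 perp below 0.141 dist 0.144
    eyeNear along 0.213 lat 0.006 perp below 0.143 dist 0.143
    eyeTopHi along 0.295 lat -0.028 perp below 0.129 dist 0.132
    turretfront along 0.138 lat 0.011 perp below 0.143 di
[... 193 characters left out ...]
35
    eyeTop along 0.195 lat 0.032 perp below 0.09 dist 0.095
    eyeNear along 0.116 lat 0.077 perp below 0.087 dist 0.116
    eyeTopHi along 0.194 lat 0.034 perp below 0.078 dist 0.085
    turretfront along 0.043 lat 0.093 perp below 0.081 dist 0.123
pose 0.614 -0.0455 0.11 q -0.237 [0.29 1.82] L [ 0.452  0.573 -0.028 -0.014] 0.0043 e [0.136 0.07  0.655] w [ 0.614 -0.046  0.36 ]
    head along 0.075 lat -0.011 perp below 0.168 dist 0.169
    eyeTop along 0.195 lat -0.055 perp below 0.149 dist 0.159
    eyeNear along 0.109 lat -0.026 perp below 0.157 dist 0.159
    eyeTopHi along 0.192 lat -0.055 perp below 0.138 dist 0.148
    turretfront along 0.035 lat -0.025 perp below 0.164 dist 0.166
```

Request:
{"name": "carry_out", "arguments": {
  "steps": [
    {"tx":0,"ty":0,"tz":10,"roll":0},
    {"tx":0,"ty":0,"tz":15,"roll":0},
    {"tx":0,"ty":0,"tz":15,"roll":0},
    {"tx":0,"ty":0,"tz":10,"roll":0},
    {"tx":0,"ty":0,"tz":0,"roll":0},
    {"tx":0,"ty":0,"tz":0,"roll":0}
  ]
}}

```text
time: 23.0
ee_pos: [0.6137, -0.045, 0.0582]
tool_rot: [0.0, 0.707, -0.707, -0.0]
wrist_force: [0.8, 0.1, -0.1]
opening: 0.0166
```

```bash
python3 look.py c4 .6 -.045 .1 70
```

```text
scene 336 153 2.7857142857142856
top 181 123 2.7857142857142856
23.1 [ 0.6146 -0.0452  0.0595] [-0.24  0.36  1.84  0.    0.94  1.33] 0.01636208722713801
```

View pics/c4.png

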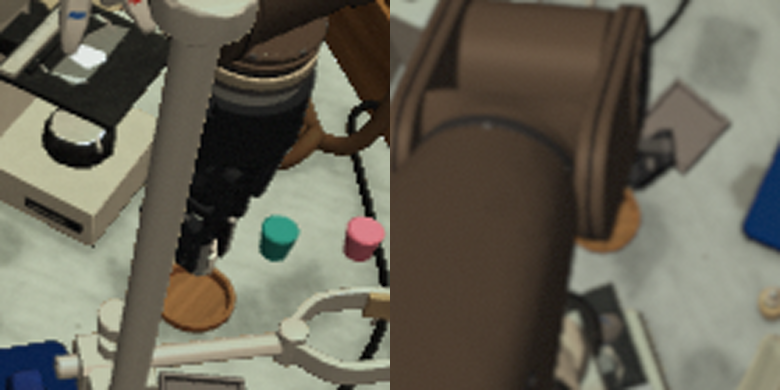

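View pics/c4_scene_full.png

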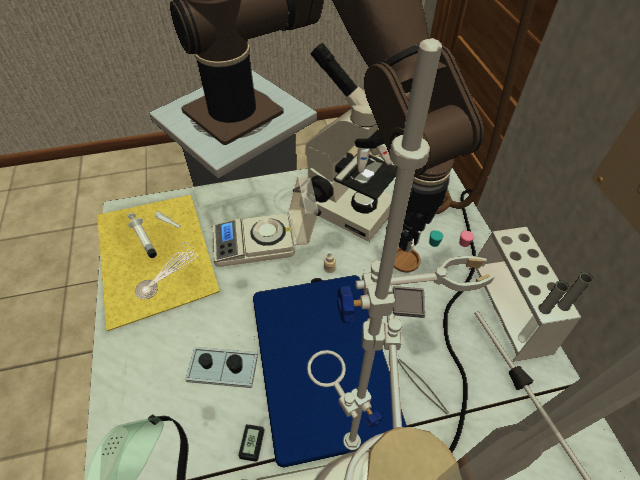

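Request:
{"name": "carry_out", "arguments": {
  "steps": [
    {"tx":0,"ty":0,"tz":10,"roll":0},
    {"tx":0,"ty":0,"tz":10,"roll":0},
    {"tx":0,"ty":0,"tz":8,"roll":0},
    {"tx":0,"ty":0,"tz":4,"roll":0},
    {"tx":0,"ty":0,"tz":3,"roll":0},
    {"tx":0,"ty":0,"tz":2,"roll":0},
    {"tx":0,"ty":0,"tz":0,"roll":0},
    {"tx":0,"ty":0,"tz":0,"roll":0}
  ]
}}

```text
time: 23.9
ee_pos: [0.6143, -0.0451, 0.0222]
tool_rot: [-0.0, 0.707, -0.707, 0.0]
wrist_force: [-0.1, 0.5, -1.1]
opening: 0.0166
```

Request:
{"name": "carry_out", "arguments": {
  "steps": [
    {"tx":0,"ty":0,"tz":1,"roll":0},
    {"tx":0,"ty":0,"tz":1,"roll":0},
    {"tx":0,"ty":0,"tz":0,"roll":0},
    {"tx":0,"ty":0,"tz":0,"roll":0}
  ]
}}

```text
time: 24.3
ee_pos: [0.614, -0.045, 0.0199]
tool_rot: [0.0, 0.707, -0.707, -0.0]
wrist_force: [-0.3, 0.2, -1.1]
opening: 0.0164
```

Request:
{"name": "carry_out", "arguments": {
  "steps": [
    {"tx":0,"ty":0,"tz":0,"roll":0},
    {"tx":0,"ty":0,"tz":0,"roll":0},
    {"tx":0,"ty":0,"tz":0,"roll":0},
    {"tx":0,"ty":0,"tz":0,"roll":0},
    {"tx":0,"ty":0,"tz":0,"roll":0},
    {"tx":0,"ty":0,"tz":-8,"roll":0},
    {"tx":0,"ty":0,"tz":-20,"roll":0},
    {"tx":0,"ty":0,"tz":-30,"roll":0},
    {"tx":0,"ty":0,"tz":-30,"roll":0},
    {"tx":0,"ty":0,"tz":-40,"roll":0},
    {"tx":0,"ty":0,"tz":-30,"roll":0},
    {"tx":0,"ty":0,"tz":-22,"roll":0},
    {"tx":0,"ty":0,"tz":0,"roll":0},
    {"tx":0,"ty":0,"tz":0,"roll":0}
  ],
  "grip": 42
}}

```text
time: 25.7
ee_pos: [0.6139, -0.045, 0.2001]
tool_rot: [-0.0, 0.707, -0.707, 0.0]
wrist_force: [-0.1, 0.0, -0.3]
opening: 0.0419
```

```bash
python3 look.py d1 .614 -.045 .02 35
```

```text
scene 370 220 5.571428571428571
top 220 163 5.571428571428571
25.8 [ 0.6129 -0.0448  0.1978] [-0.24  0.19  1.77 -0.    1.19  1.33] 0.04236054335023551
```

View pics/d1.png

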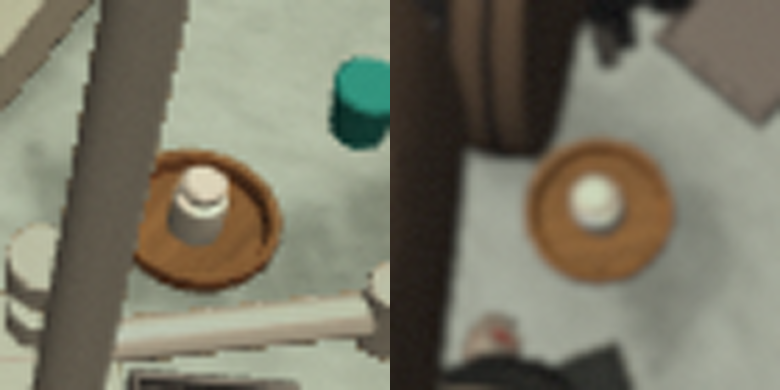

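Run:
```python
import cv2,numpy as np
from h import *
S=cv2.imread("pics/d1_scene_full.png");T=cv2.imread("pics/d1_top_full.png")
f=lambda im,u,v,w:cv2.resize(im[v-w:v+w,u-w:u+w],(400,400),interpolation=cv2.INTER_CUBIC)
cv2.imwrite("pics/lid.png",np.hstack([f(S,310,225,50),f(T,325,260,40)]))
from fit import *
for n,im,p in(('scene',S,(329.6,262)),('top',T,(318.5,231.8))): print(fit(n,im,'bottle',*p))
```

```text
(array([ 0.52752583, -0.16475975]), np.float64(24.68785858154297))
(array([ 0.52418336, -0.16459277]), np.float64(15.663192749023438))
```

View pics/lid.png

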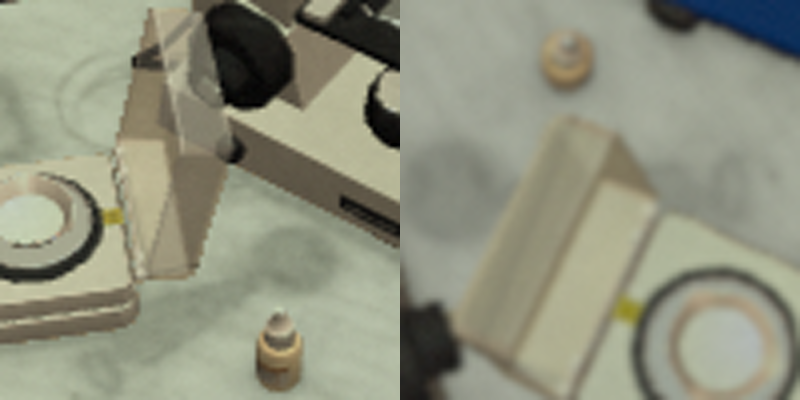

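Run:
```python
from h import *
def tri(a,b):
    A=[]
    for n,(u,v) in(('scene',a),('top',b)):
        M=C[n]['K']@C[n]['world_to_cam'][:3]; A+= [u*M[2]-M[0],v*M[2]-M[1]]
    w=np.linalg.svd(np.array(A))[2][-1]; X=w[:3]/w[3]; return X.round(3),(proj('scene',X)-a).round(1),(proj('top',X)-b).round(1)
S=lambda x,y:(260+x/4,175+y/4);T=lambda x,y:(285+(x-400)/5,220+y/5)
for s in [(193,275),(232,155),(216,205),(183,140),(140,275)]:
    for t in [(572,118),(608,125),(655,190)]: print(s,t,*tri(S(*s),T(*t)))
```

```text
(193, 275) (572, 118) [ 0.489 -0.169  0.051] [ 5.1 -0.9] [3.6 1.8]
(193, 275) (608, 125) [ 0.487 -0.178  0.055] [ 1.1 -0.2] [0.7 0.4]
(193, 275) (655, 190) [ 0.469 -0.183  0.04 ] [-7.3  0.8] [-5.  -2.9]
(232, 155) (572, 118) [ 0.483 -0.158  0.118] [-2.5  0.4] [-1.8 -1. ]
(232, 155) (608, 125) [ 0.481 -0.166  0.121] [-6.5  0.8] [-4.5 -2.7]
(232, 155) (655, 190) [ 0.465 -0.171  0.111] [-14.8   1.3] [-10.   -6.4]
(216, 205) (572, 118) [ 0.485 -0.162  0.091] [ 0.6 -0.1] [0.4 0.2]
(216, 205) (608, 125) [ 0.484 -0.171  0.094] [-3.4  0.5] [-2.3 -1.3]
(216, 205) (655, 190) [ 0.467 -0.176  0.082] [-11.7   1.2] [-7.9 -4.9]
(183, 140) (572, 118) [ 0.475 -0.165  0.129] [ 3.7 -0.6] [2.6 1.4]
(183, 140) (608, 125) [ 0.474 -0.173  0.132] [-0.3  0. ] [-0.2 -0.1]
(183, 140) (655, 190) [ 0.457 -0.177  0.12 ] [-8.5  0.9] [-5.9 -3.4]
(140, 275) (572, 118) [ 0.482 -0.179  0.058] [12.1 -2.4] [8.7 3.9]
(140, 275) (608, 125) [ 0.48  -0.187  0.06 ] [ 8.1 -1.4] [5.8 2.7]
(140, 275) (655, 190) [ 0.462 -0.192  0.043] [-0.1  0. ] [-0.1 -0. ]
```

Run:
```python
from h import *
for u,v in((335,219.5),(337,223),(341.7,226.3),(345,224.5)): print(ray('top',u,v,.01).round(4),ray('top',u,v,.025).round(4))
for u,v in((311.5,279.5),(313,276.5),(318,275.5),(322,277)): print('s',ray('scene',u,v,.015).round(4),ray('scene',u,v,.025).round(4))
import cv2
S=cv2.imread("pics/d1_scene_full.png");T=cv2.imread("pics/d1_top_full.png")
f=lambda im,u,v,w:cv2.resize(im[v-w:v+w,u-w:u+w],(400,400),interpolation=cv2.INTER_CUBIC)
# gripper body view
cv2.imwrite("pics/grip.png",np.hstack([f(S,437,150,60),f(T,255,170,60)]))
for p in ((.6129,-.0448,.198+.065),(.6129,-.0873,.263),(.6129,-.0023,.263),(.6504,-.0448,.263)): print(((proj('scene',p)-(377,90))/120*400).round(),((proj('top',p)-(195,110))/120*400).round())
```

```text
[ 0.5486 -0.2039  0.01  ] [ 0.5449 -0.2029  0.025 ]
[ 0.5405 -0.207   0.01  ] [ 0.537  -0.2059  0.025 ]
[ 0.5321 -0.2157  0.01  ] [ 0.5287 -0.2144  0.025 ]
[ 0.535  -0.2231  0.01  ] [ 0.5315 -0.2218  0.025 ]
s [ 0.5288 -0.2114  0.015 ] [ 0.5338 -0.2158  0.025 ]
s [ 0.5258 -0.2048  0.015 ] [ 0.5308 -0.2094  0.025 ]
s [ 0.5305 -0.1965  0.015 ] [ 0.5355 -0.2012  0.025 ]
s [ 0.5381 -0.1934  0.015 ] [ 0.5429 -0.1981  0.025 ]
[175. 226.] [143. 155.]
[114. 271.] [229. 144.]
[233. 183.] [ 56. 167.]
[243. 267.] [134.  84.]
```

View pics/grip.png

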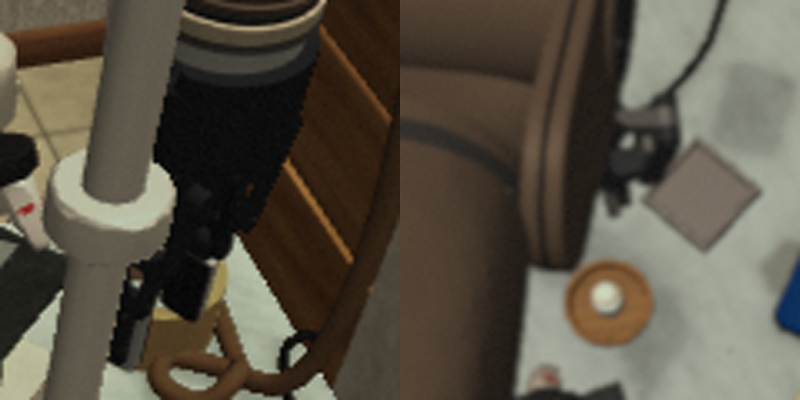

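Request:
{"name": "carry_out", "arguments": {
  "steps": [
    {"tx":12,"ty":8,"tz":0,"roll":0},
    {"tx":25,"ty":17,"tz":0,"roll":0},
    {"tx":30,"ty":20,"tz":0,"roll":0},
    {"tx":30,"ty":20,"tz":0,"roll":0},
    {"tx":15,"ty":10,"tz":0,"roll":0},
    {"tx":7.2,"ty":4.9,"tz":0,"roll":0},
    {"tx":0,"ty":0,"tz":20,"roll":0},
    {"tx":0,"ty":0,"tz":30,"roll":0},
    {"tx":0,"ty":0,"tz":30,"roll":0},
    {"tx":0,"ty":0,"tz":25,"roll":0},
    {"tx":0,"ty":0,"tz":15,"roll":0},
    {"tx":0,"ty":0,"tz":5,"roll":0},
    {"tx":0,"ty":0,"tz":0,"roll":0},
    {"tx":0,"ty":0,"tz":0,"roll":0}
  ],
  "grip": 32
}}

```text
time: 27.2
ee_pos: [0.5351, -0.1647, 0.0762]
tool_rot: [-0.0, 0.707, -0.707, 0.001]
wrist_force: [1.1, -0.5, -0.8]
opening: 0.0321
```

```bash
python3 look.py e1 .52 -.165 .08 40
```

```text
scene 286 201 4.875
top 278 187 4.875
27.3 [ 0.5353 -0.1648  0.0766] [-0.48  0.23  1.97  0.    0.94  1.09] 0.032293411175412255
```

View pics/e1.png

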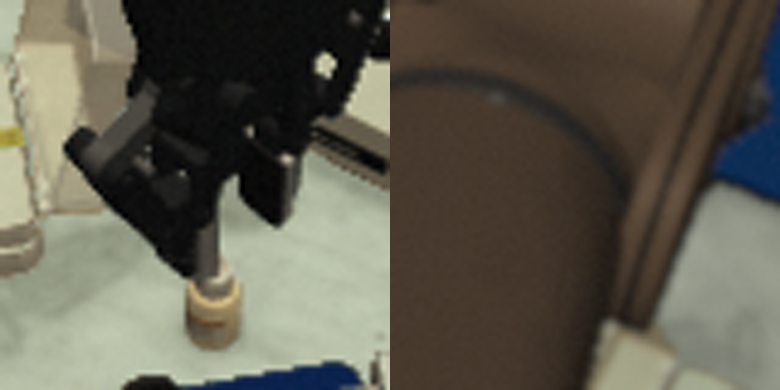

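View pics/e1_scene_full.png

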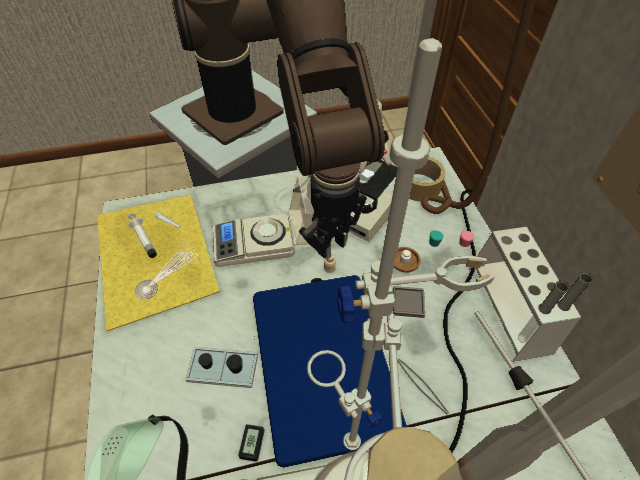

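Run:
```python
from h import *
for p in ((.5353,-.1648,.0686),(.5353,-.1648-.016,.0686),(.5353,-.1648+.016,.0686),(.526,-.1647,.052),(.526,-.1647,0)): print(p,((proj('scene',p)-(286,201))*4.875).round())
```

```text
(0.5353, -0.1648, 0.0686) [227. 240.]
(0.5353, -0.18080000000000002, 0.0686) [196. 264.]
(0.5353, -0.1488, 0.0686) [258. 216.]
(0.526, -0.1647, 0.052) [209. 252.]
(0.526, -0.1647, 0) [207. 332.]
```

Request:
{"name": "carry_out", "arguments": {
  "steps": [
    {"tx":0,"ty":1,"tz":10,"roll":0},
    {"tx":0,"ty":0,"tz":10,"roll":0},
    {"tx":0,"ty":0,"tz":4,"roll":0},
    {"tx":0,"ty":0,"tz":0,"roll":0},
    {"tx":0,"ty":0,"tz":0,"roll":0}
  ]
}}

```text
time: 27.8
ee_pos: [0.5331, -0.1643, 0.0506]
tool_rot: [0.0, 0.707, -0.707, -0.0]
wrist_force: [0.2, -0.6, -0.4]
opening: 0.032
```

Request:
{"name": "carry_out", "arguments": {
  "steps": [
    {"tx":0,"ty":0,"tz":3,"roll":0},
    {"tx":0,"ty":0,"tz":3,"roll":0},
    {"tx":0,"ty":0,"tz":0,"roll":0}
  ]
}}

```text
time: 28.1
ee_pos: [0.5329, -0.1642, 0.0445]
tool_rot: [0.0, 0.707, -0.707, -0.0]
wrist_force: [0.8, 0.5, 0.3]
opening: 0.0322
```

```bash
python3 look.py e2 .52 -.165 .08 40
```

```text
scene 286 201 4.875
top 278 187 4.875
28.2 [ 0.5331 -0.1643  0.0448] [-0.48  0.28  1.99  0.    0.88  1.09] 0.03194358443382638
```

View pics/e2.png

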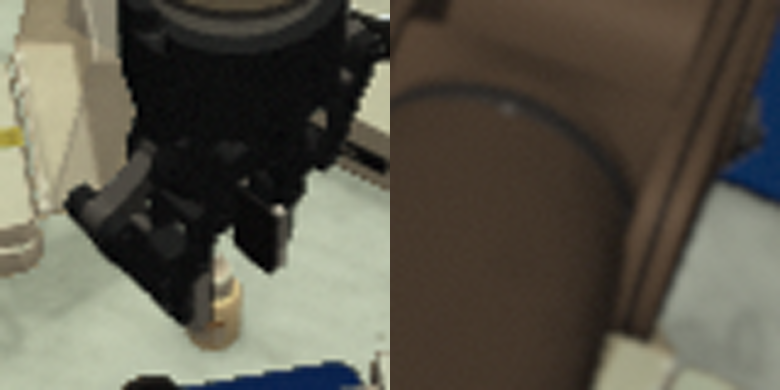

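Request:
{"name": "carry_out", "arguments": {
  "steps": [
    {"tx":0,"ty":0,"tz":3,"roll":0},
    {"tx":0,"ty":0,"tz":3,"roll":0},
    {"tx":0,"ty":0,"tz":2,"roll":0},
    {"tx":0,"ty":0,"tz":0,"roll":0}
  ]
}}

```text
time: 28.6
ee_pos: [0.5328, -0.1642, 0.0364]
tool_rot: [0.0, 0.707, -0.707, -0.0]
wrist_force: [-0.4, 1.1, 0.9]
opening: 0.0321
```

Request:
{"name": "carry_out", "arguments": {
  "steps": [
    {"tx":0,"ty":0,"tz":3,"roll":0},
    {"tx":0,"ty":0,"tz":3,"roll":0},
    {"tx":0,"ty":0,"tz":2,"roll":0},
    {"tx":0,"ty":0,"tz":0,"roll":0}
  ]
}}

```text
time: 29.0
ee_pos: [0.5329, -0.1641, 0.0284]
tool_rot: [0.0, 0.707, -0.707, -0.0]
wrist_force: [0.2, 0.2, -0.7]
opening: 0.0319
```

Request:
{"name": "carry_out", "arguments": {
  "steps": [
    {"tx":0,"ty":0,"tz":3,"roll":0},
    {"tx":0,"ty":0,"tz":3,"roll":0},
    {"tx":0,"ty":0,"tz":0,"roll":0}
  ]
}}

```text
time: 29.3
ee_pos: [0.5328, -0.1641, 0.0224]
tool_rot: [0.0, 0.707, -0.707, -0.001]
wrist_force: [-0.0, -0.3, -0.4]
opening: 0.0321
```

Request:
{"name": "carry_out", "arguments": {
  "steps": [
    {"tx":0,"ty":0,"tz":3,"roll":0},
    {"tx":0,"ty":0,"tz":2.5,"roll":0},
    {"tx":0,"ty":0,"tz":0,"roll":0}
  ]
}}

```text
time: 29.6
ee_pos: [0.5329, -0.1642, 0.0169]
tool_rot: [0.0, 0.707, -0.707, -0.0]
wrist_force: [-0.1, 0.1, 0.5]
opening: 0.0319
```

```bash
python3 look.py e3 .525 -.175 .05 30
```

```text
scene 294 226 6.5
top 293 197 6.5
29.7 [ 0.5331 -0.1643  0.0173] [-0.48  0.32  1.99 -0.    0.83  1.09] 0.032134834058444285
```

View pics/e3.png

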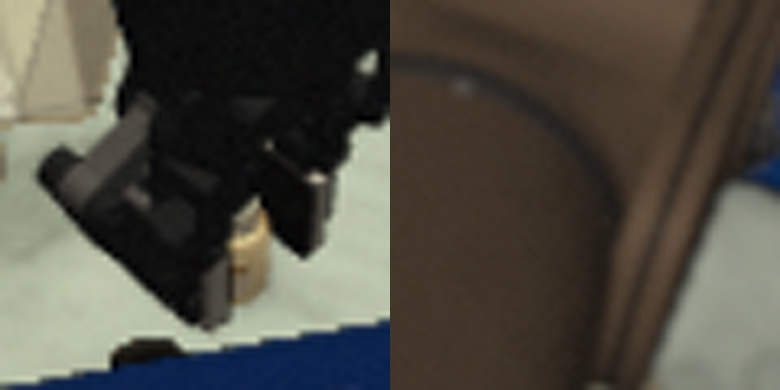

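Request:
{"name": "carry_out", "arguments": {
  "steps": [
    {"tx":0,"ty":0,"tz":1,"roll":0},
    {"tx":0,"ty":0,"tz":0,"roll":0},
    {"tx":0,"ty":0,"tz":0,"roll":0},
    {"tx":0,"ty":0,"tz":0,"roll":0},
    {"tx":0,"ty":0,"tz":0,"roll":0},
    {"tx":0,"ty":0,"tz":0,"roll":0},
    {"tx":0,"ty":0,"tz":0,"roll":0},
    {"tx":0,"ty":0,"tz":0,"roll":0}
  ],
  "grip": 14
}}

```text
time: 30.5
ee_pos: [0.5337, -0.1646, 0.0171]
tool_rot: [-0.0, 0.707, -0.707, 0.001]
wrist_force: [-0.5, 0.7, 5.5]
opening: 0.0198
```

Request:
{"name": "carry_out", "arguments": {
  "steps": [
    {"tx":0,"ty":0,"tz":-3,"roll":0},
    {"tx":0,"ty":0,"tz":-5,"roll":0},
    {"tx":0,"ty":0,"tz":-10,"roll":0},
    {"tx":0,"ty":0,"tz":-20,"roll":0},
    {"tx":0,"ty":0,"tz":-25,"roll":0},
    {"tx":0,"ty":0,"tz":-25,"roll":0},
    {"tx":0,"ty":0,"tz":-20,"roll":0},
    {"tx":0,"ty":0,"tz":0,"roll":0},
    {"tx":0,"ty":0,"tz":0,"roll":0}
  ]
}}

```text
time: 31.4
ee_pos: [0.5331, -0.1643, 0.1246]
tool_rot: [-0.0, 0.707, -0.707, 0.0]
wrist_force: [-0.3, 0.3, -0.8]
opening: 0.0195
```

```bash
python3 look.py e4 .53 -.165 .12 40
```

```text
scene 291 190 4.875
top 277 177 4.875
31.5 [ 0.5322 -0.1638  0.1229] [-0.48  0.16  1.96 -0.    1.03  1.09] 0.019677043204832143
```

View pics/e4.png

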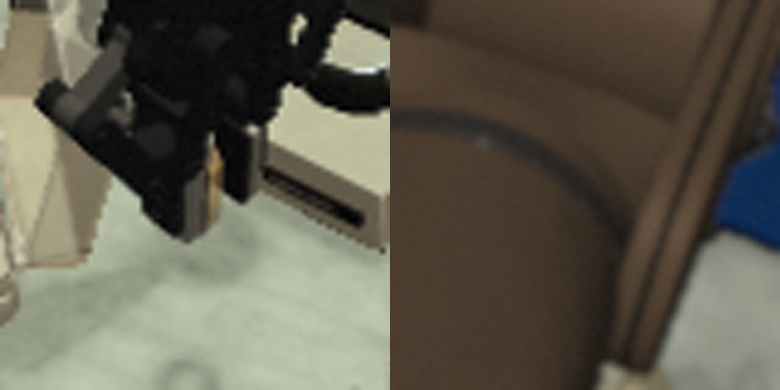

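Request:
{"name": "carry_out", "arguments": {
  "steps": [
    {"tx":-5.5,"ty":-17,"tz":0,"roll":0},
    {"tx":-10,"ty":-30,"tz":0,"roll":0},
    {"tx":-10,"ty":-30,"tz":0,"roll":0},
    {"tx":-10,"ty":-30,"tz":0,"roll":0},
    {"tx":-10,"ty":-30,"tz":0,"roll":0},
    {"tx":-5,"ty":-15,"tz":0,"roll":0},
    {"tx":0,"ty":0,"tz":15,"roll":0},
    {"tx":0,"ty":0,"tz":25,"roll":0},
    {"tx":0,"ty":0,"tz":20,"roll":0},
    {"tx":0,"ty":0,"tz":0,"roll":0},
    {"tx":0,"ty":0,"tz":0,"roll":0}
  ]
}}

```text
time: 32.6
ee_pos: [0.6834, -0.1137, 0.0624]
tool_rot: [0.001, 0.707, -0.707, -0.002]
wrist_force: [-0.3, 0.3, 1.4]
opening: 0.0193
```

```bash
python3 look.py e5 .678 -.1135 .04 45
```

```text
scene 365 246 4.333333333333333
top 238 117 4.333333333333333
32.7 [ 0.6853 -0.1141  0.0652] [-0.31  0.5   1.63 -0.    1.01  1.26] 0.01921544421449339
```

View pics/e5.png

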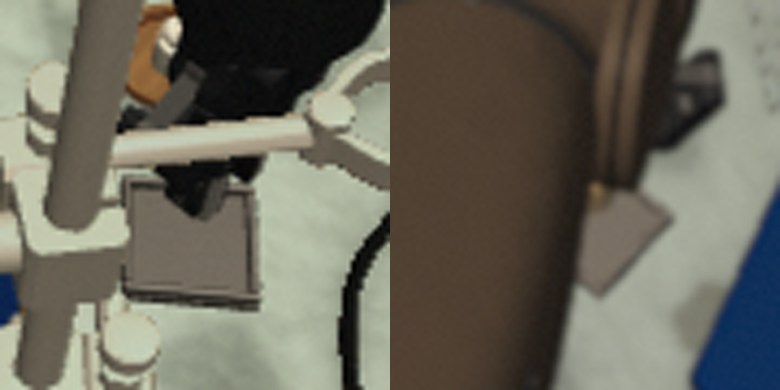

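Request:
{"name": "carry_out", "arguments": {
  "steps": [
    {"tx":0,"ty":0,"tz":10,"roll":0},
    {"tx":0,"ty":0,"tz":12,"roll":0},
    {"tx":0,"ty":0,"tz":10,"roll":0},
    {"tx":0,"ty":0,"tz":5,"roll":0},
    {"tx":0,"ty":0,"tz":3,"roll":0},
    {"tx":0,"ty":0,"tz":0,"roll":0},
    {"tx":0,"ty":0,"tz":0,"roll":0}
  ]
}}

```text
time: 33.4
ee_pos: [0.6854, -0.1137, 0.0247]
tool_rot: [-0.0, 0.707, -0.707, 0.0]
wrist_force: [0.2, 0.6, 0.1]
opening: 0.0194
```

Request:
{"name": "carry_out", "arguments": {
  "steps": [
    {"tx":0,"ty":0,"tz":1.5,"roll":0},
    {"tx":0,"ty":0,"tz":1.2,"roll":0},
    {"tx":0,"ty":0,"tz":0,"roll":0},
    {"tx":0,"ty":0,"tz":0,"roll":0}
  ]
}}

```text
time: 33.8
ee_pos: [0.6851, -0.1137, 0.0218]
tool_rot: [0.0, 0.707, -0.707, 0.0]
wrist_force: [0.1, 0.0, -0.7]
opening: 0.0198
```

Request:
{"name": "carry_out", "arguments": {
  "steps": [
    {"tx":0,"ty":0,"tz":0.7,"roll":0},
    {"tx":0,"ty":0,"tz":0,"roll":0},
    {"tx":0,"ty":0,"tz":0,"roll":0}
  ]
}}

```text
time: 34.1
ee_pos: [0.6853, -0.1137, 0.0211]
tool_rot: [-0.0, 0.707, -0.707, 0.0]
wrist_force: [0.1, 0.7, -0.2]
opening: 0.0194
```

Request:
{"name": "carry_out", "arguments": {
  "steps": [
    {"tx":0,"ty":0,"tz":0,"roll":0},
    {"tx":0,"ty":0,"tz":0,"roll":0},
    {"tx":0,"ty":0,"tz":0,"roll":0},
    {"tx":0,"ty":0,"tz":0,"roll":0},
    {"tx":0,"ty":0,"tz":0,"roll":0},
    {"tx":0,"ty":0,"tz":-8,"roll":0},
    {"tx":0,"ty":0,"tz":-20,"roll":0},
    {"tx":0,"ty":0,"tz":-30,"roll":0},
    {"tx":0,"ty":0,"tz":-30,"roll":0},
    {"tx":0,"ty":0,"tz":-40,"roll":0},
    {"tx":0,"ty":0,"tz":-30,"roll":0},
    {"tx":0,"ty":0,"tz":-22,"roll":0},
    {"tx":0,"ty":0,"tz":0,"roll":0},
    {"tx":0,"ty":0,"tz":0,"roll":0}
  ],
  "grip": 40
}}

```text
time: 35.5
ee_pos: [0.6851, -0.1137, 0.2013]
tool_rot: [-0.0, 0.707, -0.707, 0.0]
wrist_force: [-0.3, 0.7, -0.7]
opening: 0.0399
```

```bash
python3 look.py f1 .678 -.1135 .02 40
```

```text
scene 368 257 4.875
top 244 125 4.875
35.6 [ 0.6841 -0.1133  0.1986] [-0.31  0.36  1.56  0.    1.23  1.26] 0.040271901387516296
```

View pics/f1.png

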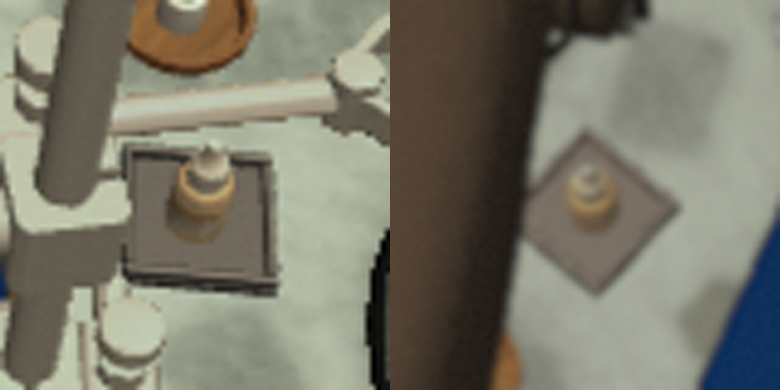

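View pics/f1_scene_full.png

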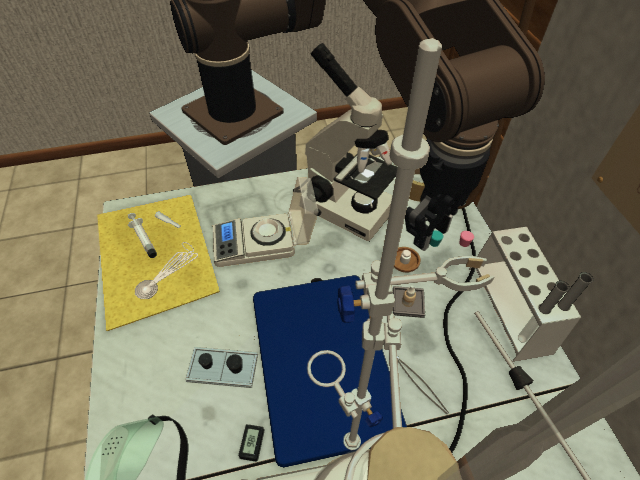

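Run:
```python
from fit import *
for n in C:
    im=cv2.imread(f"pics/f1_{n}_full.png")
    for k,p,z0 in(('large',(.568,-.4145),.004),('small',(.529,-.4475),.004)):
        u,v=proj(n,(*p,.017)); print(n,k,[a if np.isscalar(a) else a.round(4) for a in fit(n,im,k,u,v,z0,w=14)])
a=cv2.imread("pics/f1_top_full.png"); b=cv2.imread("pics/top0.png")
f=lambda im,u,v,w:cv2.resize(im[v-w:v+w,u-w:u+w],(390,390),interpolation=cv2.INTER_CUBIC)
cv2.imwrite("pics/f1t.png",np.hstack([f(a,442,206,35),f(a,210,240,90)]))
print(np.abs(a[270:410,390:500].astype(int)-b[270:410,390:500]).mean())
```

```text
scene large [array([ 0.5649, -0.4147]), np.float64(61.96900177001953)]
scene small [array([ 0.5285, -0.4466]), np.float64(32.35828399658203)]
top large [array([ 0.5668, -0.4168]), np.float64(26.167665481567383)]
top small [array([ 0.5284, -0.4481]), np.float64(15.264669418334961)]
27.98443722943723
```

View pics/f1t.png

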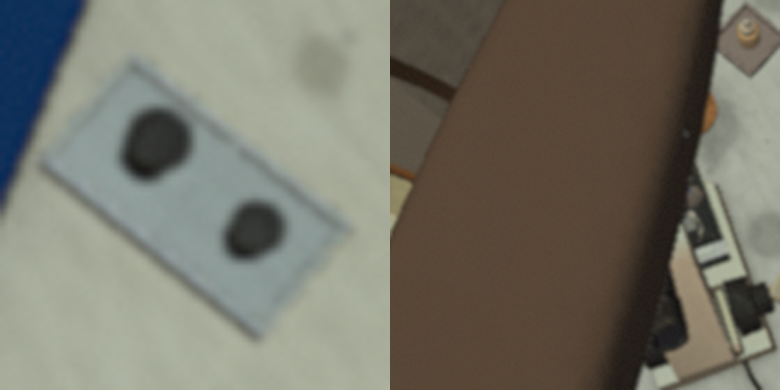

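All four stand in their trays and the gripper is clear at 0.2 m, so I'm handing in.

```bash
python3 -c "
from bench import ctrl
print(ctrl.sense()['time'],ctrl.job_done())"
```

```text
the job is handed in; nothing more can be done
35.6 None
```

All four things are in their trays, and I handed the job in at 35.6 s of the 96 s allowed. I worked in the order asked: small stopper, then large stopper (one per bay of the steel tray), the weight in the wooden dish, and the bottle in the grey tray.

- **Placing:** The last pictures show all four upright, well inside their trays and let go. The gripper hung clear about 0.2 m up.
- **Forces:** Wrist force at the end of each move never read above about 6 N.
- **Stopper positions:** The stopper positions fitted from the two cameras agree to about 3 mm, and both are inside their bays.
- **Spoons:** They look unmoved in the scene pictures. I also tried comparing start and end top pictures of the spoon area. The arm covered part of that area at the start, so that result was not usable.
- **Tape roll:** The arm hid it in the last pictures, so I have no final picture check of it. No move touched down near it and no contact force showed.
- **Tightest spot:** Picking up the bottle beside the open balance lid left an estimated few millimetres of clearance. I gripped it about 7 mm off the pad centre for more room and saw no contact.
- **Third black object:** I left alone a black thing half hidden at the base's edge (scene pixel 317, 280). I took it to be a foot or knob of the stand base. The two stoppers I moved match the stated sizes.

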